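Charge the ball mill and offer up its cover plate

ROBOT

A 7-joint arm with a two-finger parallel gripper is mounted at the origin on the work surface. World frame = base frame: x ahead of the robot, y to its left, z up, the work surface at z = 0. Lengths are in m, angles in rad, forces in N, time in s.
With the tool pointing down it reaches from about 0.4 to 0.85 m from the base axis. Payload 6.9 kg.
Tool frame: the origin (TCP) lies between the finger pads; the fingertips stand 17 mm ahead of it and the grasp point (between the pads) lies 2 mm behind it; z points along the fingers, y is the line along which they close (so a half turn about z gives the same grasp; the last joint's range is limited). The gripper opens to 85 mm and grips with 20 to 120 N. Pads are 22 mm wide; open, the fingers measure 114 mm over their backs; the gripper's body (76 mm by 85 mm) begins 54 mm behind the grasp point. The pads swing forward as they close: fully open they stand 13 mm farther back than shut.
Start: joints at [0.105, 0.507, -0.238, 1.5, 0.126, 1.149, -0.155], TCP at [0.625, -0, 0.227] pointing down, gripper open.
Joint ranges: [-3.08, 3.08], [-0.24, 2.05], [-1.43, 1.35], [0, 2.5], [-1.52, 4.66], [0.17, 1.96], [-2.89, 2.89]. Speed limits (rad/s): [2.39, 2.39, 3.14, 3.14, 3.14, 3.14, 3.14].

INTERFACE

Orientations are given as a 3x3 rotation matrix whose columns are the frame's x, y, z axes.
In Python, from station import sensors, optics, bot gives the robot as it stands.
- The arm moves only by the tool send_rows, never from a script. Its argument "commands" is a list of rows, each a list of 6 numbers: the shift along the tool's x, y, z in units of 60 mm (1.0 is 60 mm), then the turn, a rotation vector about the tool's x, y, z in units of 10 degrees (1.0 is 10 degrees). In form: [[tx, ty, tz, ax, ay, az], ...]. A call has 1 to 10 rows; each row shifts and turns the commanded pose from where the row before left it, along the tool's axes as they then stand; what a row does not reach is not made up. A row lasts 1/8 s, in which the tool goes at most 62.5 mm and 10.7 degrees, less where a joint would pass 70% of its speed; a pose out of reach is approached as far as the arm can. A call is refused whole if a number of a shift passes 1 or a number of a turn 1, either way. A call with a gripper value outside its range is refused whole. "gripper" is the finger opening in mm, from 0 to 85.4, set as the call begins (left out, the last holds). The fingers move at their own pace and stop on an object; "newtons" is the grip in N (left out, the last holds). Time passes only in rows, so rows that do not move let the fingers close. It gives the time, the measured TCP pose, the force, the opening and the grip force at its end, in the units of the state.
- sensors.observe(): the state, without advancing time (a new reading comes with each control period).
- optics.capture(name): name is "scene" or "side" or "wrist"; returns a dict with "img" (400x640x3 uint8, blue, green, red), "mtx" (3x3 intrinsics, pixels), "rvec" (rotation vector, rad) and "tvec" (3), from world to camera coordinates, as OpenCV has them. Camera axes: x right, y down, z forward; pixel columns grow to the right and rows downward; lengths in m; the calibration is good to about 2 mm. A picture is of the moment at which its call begins. There is no depth.
- bot.finish_job(): hands the job in; it is judged then, once.
Trained networks look in a picture, given as the dict that the camera call returned (one of the last four; its "shot" number tells which), for a name from the list of things; names that differ only in an ending like _2 or _b are one class to them, and where a whole thing is asked for, a point or a joint stands for the part that bears it (a point fixed in the world has none). Each returns a list of dicts, best first, with "confidence" (0 to 1); they miss things now and then, are a little off and sometimes report something else, mostly with a low value. They report only what shows in the picture. A call takes as long as a camera call. They do not tell look-alikes from the thing itself.
- optics.look_for(target, picture): "xyz" ([x, y, z] in m, in world coordinates, good to about 4 mm: the middle of the surface that is visible of it).
- optics.silhouettes(target, picture): "pixels" (400x640 bool, what is visible of it).
- optics.mark_of(target, picture): "xyz" ([x, y, z] in m, in world coordinates, good to about 4 mm: a listed point, or the origin of a listed thing).
The state is a dict: "clock": time; "joint_pos": joint angles; "qvel": joint speeds; "tau": joint torques, N m; "eef_pos": TCP position; "eef_rot": TCP orientation; "ft_force": force on the tool from outside, world axes, zero at the start; "wrist_torque": the same for the moment, N m; "finger_gap": opening from 0.0 (shut) to 1.0 (fully open); "grasp_force": force on a finger pad.
Only numpy, scipy, OpenCV 4.12 (cv2) and the standard library are available. Lean on these libraries where they do the work, as an engineer would, in place of code of your own. Each camera call takes 0.05 s, during which the arm holds its last target. There are 200 camera calls.

TASK

Charge the ball mill: pour all eight steel balls from the clear beaker into the open grinding jar and stand the empty beaker back upright on the bench. Then pick up the jar's cover plate and finish holding it in the gripper, level and still, about a centimetre above the jar's flange without touching it, its four corner holes lined up over the four threaded holes, so that I can start the screws through it without scuffing the seal. Do not let go at the end, and leave the other things on the bench where they are.

Things in the scene. Friction and masses are not known exactly. Their poses are not given: they have to be found in the camera images.
- mill: Ball mill, fixed on the bench: white housing, sloping control panel, and on top an open round steel jar with a square flange. Origin on the bench under the jar axis; x, y along the flange edges, panel at -x. Housing x -136 to +113, y -100 to +100 mm, 60 mm high (panel knob 75); flange 120 x 120 mm, 10 mm thick, top 145 mm above the bench.
- jar_mouth (a point): Centre of the jar mouth, level with the flange top, 145 mm above the bench; axes as the mill's. The round bore is 84 mm in diameter and 56 mm deep. A thin black seal ring lies in a groove round the mouth.
- beaker: Clear plastic beaker on the bench with eight steel balls in it: outside diameter 64 mm (foot) to 65 mm (rim), 85 mm tall, wall 3, floor 4 mm, 80 g empty. Origin at the centre of its underside, z up. Grip it across its diameter, from above or aslant, with 40 N. Tipped about 100 degrees from upright it empties: the balls roll off the lower lip.
- beaker_rim (a point): Centre of the beaker's mouth, on its axis 85 mm above its underside.
- ball0_center (a point): Centre of a 16 mm polished steel grinding ball (16.5 g), one of eight, all in the beaker at the start.
- ball1_center (a point): Centre of a 16 mm polished steel grinding ball (16.5 g).
- ball2_center (a point): Centre of a 16 mm polished steel grinding ball (16.5 g).
- ball3_center (a point): Centre of a 16 mm polished steel grinding ball (16.5 g).
- ball4_center (a point): Centre of a 16 mm polished steel grinding ball (16.5 g).
- ball5_center (a point): Centre of a 16 mm polished steel grinding ball (16.5 g).
- ball6_center (a point): Centre of a 16 mm polished steel grinding ball (16.5 g).
- ball7_center (a point): Centre of a 16 mm polished steel grinding ball (16.5 g).
- plate: Cover plate of the jar, lying on the bench: square steel plate 120 x 120 x 5 mm with an 8 mm through hole at each corner (at x +-48, y +-48 mm) and a black bow handle on top, about 0.4 to 0.65 kg. Origin at the centre of its underside; x and y along its edges, z up, the handle runs along x. Fits any of its four quarter turns on the flange.
- plate_handle (a point): Middle of the handle bar, 33 mm above the plate's underside. The bar is 76 mm long (along the plate's x), 12 mm wide and 12 mm tall, on two 10 mm round posts 30 mm either side of the middle; 22 mm of free space under it. Grip it across its width, from above, with 80 N.
- thread0 (a point): Threaded M6 screw hole in the flange top, at x 48, y 48 mm from the jar axis in the mill's axes; a dark round hole.
- thread1 (a point): Threaded M6 screw hole in the flange top, at x -48, y 48 mm from the jar axis in the mill's axes; a dark round hole.
- thread2 (a point): Threaded M6 screw hole in the flange top, at x -48, y -48 mm from the jar axis in the mill's axes; a dark round hole.
- thread3 (a point): Threaded M6 screw hole in the flange top, at x 48, y -48 mm from the jar axis in the mill's axes; a dark round hole.
- hole0 (a point): Corner hole of the cover plate, at its underside: x 48, y 48 mm in the plate's axes.
- hole2 (a point): Corner hole of the cover plate, at its underside: x -48, y -48 mm in the plate's axes.
- screw_dish: Bystander: white dish 72 mm across, 14 mm high, with the four cover screws. Origin at the centre of its underside.
- hex_key: Bystander: hex key with a red T handle (90 mm wide, 16 mm thick) and a 110 mm steel shaft along its x, lying on the bench. Origin under the handle's middle.
- wash_bottle: Bystander: white wash bottle with a blue cap and spout, 62 mm across, 186 mm tall. Origin at the centre of its underside.
- tube_rack: Bystander: green rack of small tubes, 75 x 145 mm, 50 mm high. Origin at the centre of its underside.
There are look-alikes about, which are no part of the job. Leave any green, purple or red look-alike of the plate alone.

How it is judged:
By the outcome, as a careful person would: the job done as asked, in the order asked, and still so for the second after the job is handed in, while the arm keeps its last pose, push and grip.
It also fails if it takes over 72 s, if anything falls off the work surface, if the arm or the gripper's body presses on something with over 40 N, if the wrist force passes 120 N, or if a joint passes its speed limit or range.

## Working session

There is one attempt and no reset: what is moved stays moved. The work goes in short steps, Python scripts to look and compute and a tool call to move; the robot and the scene stay as the last step left them, time stands still between calls to the robot, and variables do not carry over. Pictures are saved under pics/ and viewed, at most 10 in all, crops included, and the job is handed in when it is done.

Besides the shell and the picture viewer there is one more tool, called after "Call:" as name(argument=value, ...), one argument or row to a line, values as JSON. send_rows: Moves the arm, as the interface text tells. Its arguments: {"type":"object","properties":{"commands":{"type":"array"},"gripper":{"type":"number"},"newtons":{"type":"number"}},"required":["commands"]}

```bash
ls; mkdir -p pics; cat > h.py <<'E'
import numpy as np, cv2
from station import sensors, optics, bot
def cap(n,save=None):
    p=optics.capture(n)
    if save: cv2.imwrite('pics/'+save,p['img'])
    return p
def proj(p,X):
    return cv2.projectPoints(np.float64(X).reshape(-1,1,3),p['rvec'],p['tvec'],p['mtx'],None)[0].reshape(-1,2)
def ray(p,uv,z):
    R=cv2.Rodrigues(np.float64(p['rvec']))[0]; t=np.float64(p['tvec']).reshape(3)
    c=-R.T@t; d=R.T@np.linalg.inv(p['mtx'])@np.array([uv[0],uv[1],1.])
    return c+d*(z-c[2])/d[2]
E
python3 - <<'E'
from h import *
ims=[]
for n in ['scene','side','wrist']:
    p=cap(n,n+'0.png')
    ims.append(p['img'])
    for t in ['jar_mouth','beaker','beaker_rim','plate','plate_handle','hole0','hole2','thread0','thread1','thread2','thread3','screw_dish','hex_key','wash_bottle','tube_rack','mill']:
        r=optics.mark_of(t,p)
        print(n,t,[(np.round(q['xyz'],3).tolist(),round(q['confidence'],2),proj(p,q['xyz'])[0].astype(int).tolist()) for q in r[:4]])
a=np.vstack([cv2.resize(i,(480,300)) for i in ims[1:]])
cv2.imwrite('pics/two.png',a)
print(sensors.observe())
E
```

```text
pics
scene jar_mouth [([0.56, -0.026, 0.146], 0.68, [324, 205]), ([0.554, -0.295, -0.004], 0.55, [277, 192])]
scene beaker [([0.487, 0.307, -0.0], 0.86, [415, 291]), ([0.554, -0.298, -0.001], 0.55, [276, 191])]
scene beaker_rim [([0.489, 0.307, 0.086], 0.77, [420, 274])]
scene plate [([0.805, -0.104, -0.001], 0.76, [247, 259]), ([0.434, -0.528, 0.004], 0.71, [267, 146]), ([0.278, -0.248, -0.0], 0.71, [342, 167])]
scene plate_handle [([0.802, -0.099, 0.034], 0.96, [248, 252]), ([0.277, -0.25, 0.029], 0.95, [343, 161]), ([0.432, -0.523, 0.035], 0.92, [268, 141]), ([0.491, -0.322, 0.032], 0.88, [286, 173])]
scene hole0 [([0.296, -0.317, -0.003], 0.98, [327, 160]), ([0.408, -0.466, -0.002], 0.95, [282, 153]), ([0.857, -0.06, 0.002], 0.89, [240, 276]), ([0.754, -0.146, 0.005], 0.79, [253, 241])]
scene hole2 [([0.296, -0.317, -0.003], 0.98, [327, 160]), ([0.408, -0.466, -0.002], 0.95, [282, 153]), ([0.857, -0.06, 0.002], 0.89, [240, 276]), ([0.754, -0.146, 0.005], 0.79, [253, 241])]
scene thread0 [([0.612, -0.077, 0.143], 0.93, [301, 204]), ([0.503, 0.015, 0.144], 0.91, [347, 204]), ([0.51
[... 4413 characters left out ...]
442e-04, -7.39063190e-04,  7.60438444e-04, -8.17670974e-05,
        1.52919308e-03, -7.32686068e-04,  2.81198736e-04]), 'tau': array([ 6.37833473e-04, -6.20354819e+01, -2.18486555e+00, -2.49958938e+01,
        1.37602849e-02,  2.39863766e-03,  3.16227130e-06]), 'eef_pos': array([ 6.24985710e-01, -4.04355752e-05,  2.26677034e-01]), 'eef_rot': array([[ 3.69423112e-05,  9.99999999e-01, -2.51326700e-05],
       [ 9.99999999e-01, -3.69424937e-05, -7.26191509e-06],
       [-7.26284355e-06, -2.51324017e-05, -1.00000000e+00]]), 'ft_force': array([ 0.04904808, -0.21374478, -0.38136339]), 'wrist_torque': array([0.02134841, 0.01590548, 0.00786221]), 'grasp_force': 0.0, 'finger_gap': 0.9980302133744703}
```

View pics/scene0.png

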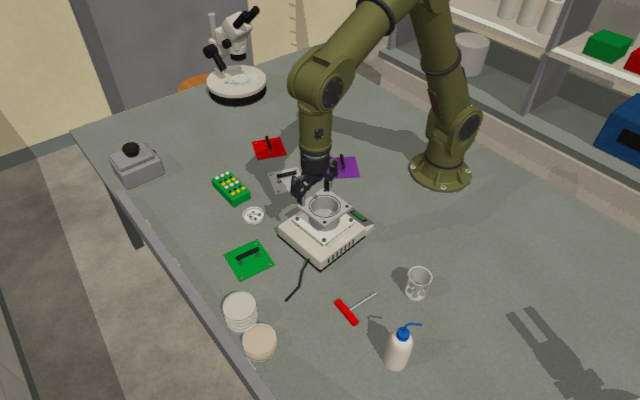

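View pics/two.png

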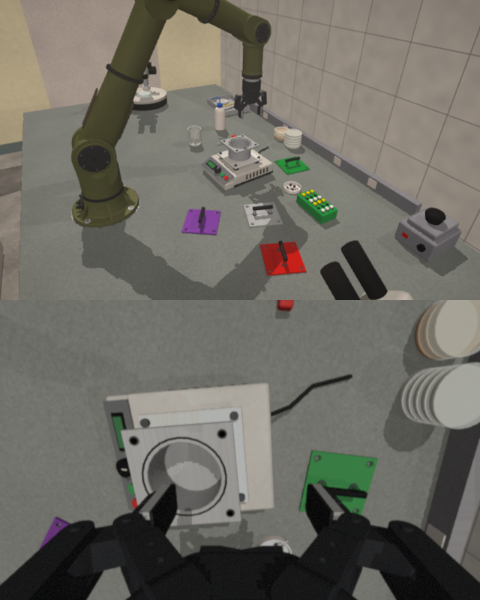

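The scene picture shows four plates: steel-grey at (287,178), green at (248,258), purple at (343,165) and red at (268,147). The beaker is at (418,283) and the jar at (324,205). The lidded grey box at (136,162) and the white lids at (240,312) are no plates. By the description I choose the grey steel one; I'll check it in a close crop.

```bash
cat > k.py <<'E'
import numpy as np
from scipy.spatial.transform import Rotation as Ro
from scipy.optimize import least_squares
def rz(a): return Ro.from_euler('z',a)
def ry(a): return Ro.from_euler('y',a)
def rot(q):
    return rz(q[0])*ry(q[1])*rz(q[2])*ry(q[3])*rz(q[4])*ry(q[5])*rz(q[6])
def cols(q):
    "columns: unit vectors of each link z, and elbow x offset"
    A=rz(q[0])*ry(q[1]); B=A*rz(q[2]); C=B*ry(q[3]); D=C*rz(q[4])*ry(q[5])
    z=[0,0,1]
    return np.array([z,A.apply(z),C.apply(z),D.apply(z),B.apply([1,0,0]),C.apply([1,0,0]),D.apply([1,0,0])]).T
E
python3 - <<'E'
from h import *; from k import *
s=sensors.observe(); q=s['joint_pos']
print(np.round(rot(q).as_matrix(),3)); print(np.round((rot(q).inv()*Ro.from_matrix(s['eef_rot'])).as_rotvec(),3))
c=cols(q); print(np.round(c,4))
print('srs', np.linalg.lstsq(c[:,:3],s['eef_pos']-0*c[:,3],rcond=None))
pr=cap('scene');ps=cap('side')
cr=[cv2.resize(p['img'][v-40:v+40,u-50:u+50],(500,400),interpolation=cv2.INTER_CUBIC) for p,(u,v) in((pr,(290,180)),(ps,(350,283)))]
cv2.imwrite('pics/crop.png',np.vstack(cr)[:,:][::1][:800] if 0 else np.hstack([cv2.resize(x,(400,320)) for x in cr]))
for p in (pr,ps):
  for t in ['beaker','beaker_rim','plate_handle','hole0','thread0','jar_mouth']:
    print(t,[(np.round(q['xyz'],3).tolist(),round(q['confidence'],2)) for q in optics.mark_of(t,p) if t!='hole0' or np.hypot(q['xyz'][0]-.49,q['xyz'][1]+.323)<.1])
E
```

```text
[[-1. -0. -0.]
 [-0.  1.  0.]
 [ 0.  0. -1.]]
[ 0.    -0.     1.571]
[[ 0.      0.4833  0.9014 -0.      0.8695 -0.4208 -0.988 ]
 [ 0.      0.0512 -0.1406  0.     -0.1446 -0.0613  0.1541]
 [ 1.      0.874  -0.4095 -1.     -0.4723 -0.9051  0.    ]]
srs (array([-0.33138735,  0.76998804,  0.28052389]), array([], dtype=float64), np.int32(3), array([1.39267943, 1.02668216, 0.0797981 ]))
beaker [([0.486, 0.31, 0.001], 0.69), ([0.492, -0.324, 0.029], 0.63)]
beaker_rim [([0.494, 0.305, 0.088], 0.74)]
plate_handle [([0.431, -0.523, 0.032], 0.97), ([0.276, -0.25, 0.03], 0.92), ([0.492, -0.321, 0.03], 0.84), ([0.806, -0.102, 0.034], 0.79)]
hole0 [([0.432, -0.352, 0.0], 0.94), ([0.554, -0.292, 0.001], 0.66)]
thread0 [([0.518, -0.08, 0.142], 0.87), ([0.507, 0.011, 0.142], 0.66), ([0.613, -0.072, 0.142], 0.57)]
jar_mouth [([0.564, -0.028, 0.146], 0.92)]
beaker [([0.487, 0.307, -0.0], 0.92)]
beaker_rim [([0.485, 0.307, 0.087], 0.88)]
plate_handle [([0.491, -0.324, 0.038], 0.93), ([0.432, -0.527, 0.036], 0.85), ([0.282, -0.252, 0.035], 0.8), ([0.803, -0.1, 0.03], 0.77)]
hole0 [([0.552, -0.295, 0.001], 0.81), ([0.435, -0.353, -0.0], 0.71)]
thread0 [([0.605, 0.019, 0.144], 0.93), ([0.512, 0.017, 0.142], 0.93), ([0.613, -0.076, 0.14], 0.92), ([0.517, -0.082, 0.142], 0.67)]
jar_mouth []
```

View pics/crop.png

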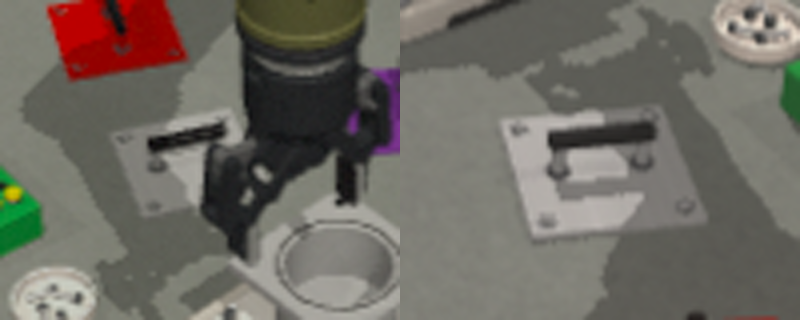

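The crop shows the bare steel plate with its black bow handle and four corner holes: left half about (185,160), right half about (600,175). Red and purple are separate plates, so the choice stands. The joint convention is identified as well. First waypoint next.

```bash
cat >> h.py <<'E'
from scipy.spatial.transform import Rotation as Ro
def rowfor(p0,R0,p1,R1,n):
    R0=np.array(R0);w=Ro.from_matrix(R0.T@R1).as_rotvec()/n
    S=sum(Ro.from_rotvec(w*k).as_matrix() for k in range(n))
    t=np.linalg.solve(S,R0.T@(np.array(p1)-p0))
    return np.round(np.r_[t/.06,np.degrees(w)/10],3).tolist()
def tool(psi,elev,sgn=1):
    "tool z at azimuth psi, elevation elev (deg), y horizontal"
    a,e=np.radians([psi,elev]); z=np.array([np.cos(e)*np.cos(a),np.cos(e)*np.sin(a),np.sin(e)])
    y=sgn*np.array([np.sin(a),-np.cos(a),0]); return np.c_[np.cross(y,z),y,z]
def cur():
    s=sensors.observe(); return s['eef_pos'],s['eef_rot']
def goto(p1,R1,n):
    p,R=cur(); r=rowfor(p,R,p1,R1,n); print(n,'x',r); return r
def log():
    import json; s=sensors.observe(); open('log.jsonl','a').write(json.dumps([s['joint_pos'].tolist(),s['eef_pos'].tolist()])+'\n')
    print(round(s['clock'],2),'q',np.round(s['joint_pos'],2),'p',np.round(s['eef_pos'],4),'F',np.round(s['ft_force'],1),round(s['finger_gap']*85.4,1),s['grasp_force'])
E
python3 - <<'E'
from h import *
log()
for sg in (1,-1): goto([.43,.22,.24],tool(32.2,-30,sg),8)
E
```

```text
3.25 q [ 0.11  0.51 -0.24  1.5   0.13  1.15 -0.15] p [ 0.625  -0.      0.2267] F [0.2 0.  0.6] 85.4 0.0
8 x [0.272, -0.575, 0.041, -0.377, 0.683, 0.653]
8 x [0.673, 0.148, -0.328, -0.786, -0.434, -1.362]
```

Call:
send_rows(
  commands=[
    [0.272,-0.575,0.041,-0.377,0.683,0.653],
    [0.272,-0.575,0.041,-0.377,0.683,0.653],
    [0.272,-0.575,0.041,-0.377,0.683,0.653],
    [0.272,-0.575,0.041,-0.377,0.683,0.653],
    [0.272,-0.575,0.041,-0.377,0.683,0.653],
    [0.272,-0.575,0.041,-0.377,0.683,0.653],
    [0.272,-0.575,0.041,-0.377,0.683,0.653],
    [0.272,-0.575,0.041,-0.377,0.683,0.653],
  ],
  gripper=85.4,
  newtons=40,
)

```text
clock: 4.25
eef_pos: [0.4819, 0.1687, 0.2799]
eef_rot: [[0.456, 0.709, 0.537], [0.491, -0.704, 0.513], [0.742, 0.03, -0.67]]
ft_force: [-18.5, 85.3, 33.5]
finger_gap: 1.001
grasp_force: 0.0
```

```bash
python3 - <<'E'
from h import *; from k import *
import json
log(); print(np.round(cur()[1],3))
L=[json.loads(l) for l in open('log.jsonl')]
A=np.vstack([cols(q) for q,_ in L]); b=np.hstack([p for _,p in L])
print(np.linalg.lstsq(A,b,rcond=None)[0], np.linalg.matrix_rank(A))
psi=32.2; T=tool(psi,-30)
G=np.array([.487,.3065,.045]); d=T[:,2]
goto(G+.002*d-.11*d,T,5)
p=cap('scene');print([ (np.round(q['xyz'],3),q['confidence']) for q in optics.mark_of('beaker',p)+optics.mark_of('beaker_rim',p)])
E
```

```text
4.25 q [ 1.16  0.25 -1.43  2.37 -1.52  0.18  0.52] p [0.4819 0.1687 0.2799] F [-18.5  85.3  33.5] 85.5 0.0
[[ 0.456  0.709  0.537]
 [ 0.491 -0.704  0.513]
 [ 0.742  0.03  -0.67 ]]
[-0.26104329  0.56065734 -0.02850509  0.14836957  0.13377937 -0.21832361
 -0.17360186] 6
5 x [-0.475, -0.399, 0.359, -0.19, 0.236, 0.181]
[(array([ 0.489,  0.307, -0.001]), 0.97), (array([0.49 , 0.303, 0.092]), 0.6)]
```

```bash
python3 - <<'E'
from h import *
log(); p=cap('side','s1.png'); log(); goto([.55,.15,.33],tool(20,-60),6)
E
```

```text
4.4 q [ 1.16  0.25 -1.42  2.37 -1.52  0.18  0.52] p [0.4841 0.1656 0.2801] F [ 0.2  1.5 -1.1] 85.6 0.0
4.45 q [ 1.16  0.25 -1.43  2.37 -1.52  0.18  0.52] p [0.4832 0.1684 0.2805] F [-0.8  1.5  0.1] 85.6 0.0
6 x [0.184, 0.148, -0.023, -0.241, -0.301, 0.347]
```

View pics/s1.png

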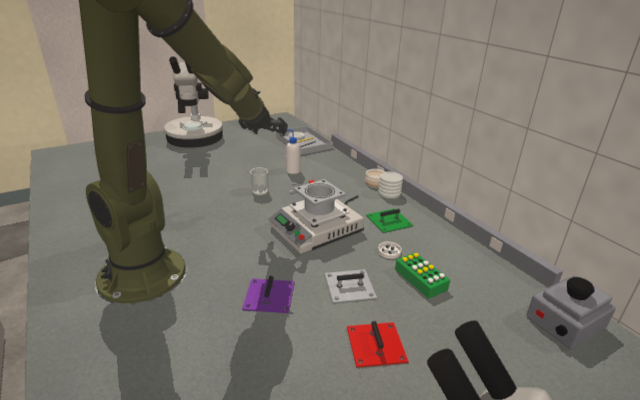

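Free space: the arm is clear, the beaker stands at (259,181), and the 85 N was the inertia of the sudden stop at a joint limit. I'll back off and collect poses to fit the arm's geometry.

Call:
send_rows(
  commands=[
    [0.1,0.08,-0.01,-0.12,-0.15,0.17],
    [0.184,0.148,-0.023,-0.241,-0.301,0.347],
    [0.1,0.08,-0.01,-0.12,-0.15,0.17],
  ],
)

```text
clock: 4.82
eef_pos: [0.5023, 0.1702, 0.2967]
eef_rot: [[0.57, 0.622, 0.536], [0.461, -0.783, 0.418], [0.68, 0.009, -0.733]]
ft_force: [-0.3, -0.1, 0.3]
finger_gap: 1.004
grasp_force: 0.0
```

```bash
python3 -c "from h import *;log()"
```

```text
4.83 q [ 0.87  0.09 -1.09  2.26 -0.99  0.28 -0.19] p [0.5023 0.1702 0.2967] F [-0.3 -0.1  0.3] 85.7 0.0
```

Call:
send_rows(
  commands=[
    [0.1,0.08,-0.01,-0.12,-0.15,0.17],
    [0.184,0.148,-0.023,-0.241,-0.301,0.347],
    [0.3,0.1,-0.3,-0.12,-0.5,0.0],
    [0.3,0.1,-0.2,-0.1,-0.2,0.0],
  ],
)

```text
clock: 5.32
eef_pos: [0.5282, 0.1683, 0.3473]
eef_rot: [[0.693, 0.549, 0.467], [0.468, -0.836, 0.288], [0.548, 0.02, -0.836]]
ft_force: [-0.3, 1.7, -0.1]
finger_gap: 1.004
grasp_force: 0.0
```

```bash
python3 - <<'E'
from h import *; from k import *
import json
log(); print(np.round(cur()[1],3))
L=[json.loads(l) for l in open('log.jsonl')]
A=np.vstack([cols(q) for q,_ in L]); b=np.hstack([p for _,p in L])
x,r,k,s=np.linalg.lstsq(A,b,rcond=None); print(x,s,np.abs(A@x-b).max())
# allow offset of joint1 x too
A2=np.hstack([A,np.vstack([rz(q[0]).apply([1,0,0]).reshape(3,1) for q,_ in L])])
x,r,k,s=np.linalg.lstsq(A2,b,rcond=None); print(x,s,np.abs(A2@x-b).max())
E
```

```text
5.33 q [ 0.47  0.05 -0.75  1.99 -0.22  0.56 -1.1 ] p [0.5282 0.1683 0.3473] F [-0.3  1.7 -0.1] 85.7 0.0
[[ 0.693  0.549  0.467]
 [ 0.468 -0.836  0.288]
 [ 0.548  0.02  -0.836]]
[-0.35734235 -0.42649667 -0.16505037 -1.08987802  1.05855671 -0.31186231
  0.06093034] [4.70830465 3.79413412 2.16807071 0.61289857 0.53312776 0.25148356
 0.11300046] 0.14217934255296552
[-0.0079254  -0.25049348  0.00392154 -0.53389762  0.57764746 -0.24474849
  0.15358883  0.28567324] [4.70831619 4.1720484  2.68789151 0.76855936 0.56333857 0.48031195
 0.22638831 0.105     ] 0.06888084127455815
```

```bash
cat > fit.py <<'E'
from k import *; import json, itertools
L=[json.loads(l) for l in open('log.jsonl')]
s0=np.array([[0,1,0],[1,0,0],[0,0,-1.]])
Rs={1:np.array([[.456,.709,.537],[.491,-.704,.513],[.742,.03,-.67]]),4:np.array([[.57,.622,.536],[.461,-.783,.418],[.68,.009,-.733]]),5:np.array([[.693,.549,.467],[.468,-.836,.288],[.548,.02,-.836]])}
Rs[0]=s0
res=[]
for sg in itertools.product([1,-1],repeat=7):
    M={k:Ro.from_matrix(Rs[k]) for k in Rs}
    off=rot(np.array(L[0][0])*sg).inv()*M[0]
    e=[(rot(np.array(L[k][0])*sg)*off).inv()*M[k] for k in Rs]
    res.append((max(x.magnitude() for x in e),sg,off.as_rotvec().round(3)))
res.sort(key=lambda x:x[0]); print(*res[:4],sep='\n')
sg=np.array(res[0][1])
A=np.vstack([np.hstack([cols(np.array(q)*sg),rz(sg[0]*q[0]).apply([1,0,0]).reshape(3,1)]) for q,_ in L]); b=np.hstack([p for _,p in L])
for c in ([0,1,2,3],[0,1,2,3,4,5],list(range(8))):
    x,r,k,s=np.linalg.lstsq(A[:,c],b,rcond=None); print(c,x.round(4),s.min(),np.abs(A[:,c]@x-b).max())
E
python3 fit.py; wc -l log.jsonl
```

```text
(0.0004117633879536493, (-1, 1, -1, 1, -1, 1, -1), array([-0.   , -0.   ,  1.571]))
(0.6455078346805415, (1, 1, 1, 1, -1, 1, -1), array([-0.175,  0.175,  1.358]))
(0.6555482975421114, (1, -1, 1, 1, -1, 1, -1), array([0.739, 0.739, 1.134]))
(0.9449249266360095, (-1, -1, -1, 1, -1, 1, -1), array([0.703, 0.87 , 1.422]))
[0, 1, 2, 3] [0.1882 0.6209 0.3744 0.3552] 0.3331566788844527 0.020915413441369806
[0, 1, 2, 3, 4, 5] [ 0.1823  0.5753  0.3584  0.3269  0.0164 -0.027 ] 0.15233471942153856 0.021714390013584148
[0, 1, 2, 3, 4, 5, 6, 7] [ 0.2289  0.608   0.3784  0.4125 -0.0532 -0.0159  0.0025  0.0309] 0.10499999673890643 0.009830266748029719
6 log.jsonl
```

Call:
send_rows(
  commands=[
    [0.2,0.2,0,0.5,0,0],
    [0.2,0.3,0,1,0,0.5],
    [0.1,0.2,0,0.5,0,0.3],
  ],
)

```text
clock: 5.7
eef_pos: [0.5754, 0.1459, 0.3598]
eef_rot: [[0.774, 0.573, 0.269], [0.356, -0.745, 0.563], [0.523, -0.34, -0.781]]
ft_force: [0.4, -0.3, -0.2]
finger_gap: 1.003
grasp_force: 0.0
```

```bash
python3 -c "from h import *;log()"
```

```text
5.7 q [ 0.63  0.29 -0.74  1.77 -0.51  0.88 -0.8 ] p [0.5754 0.1459 0.3598] F [ 0.4 -0.3 -0.2] 85.7 0.0
```

Call:
send_rows(
  commands=[
    [-0.2,-0.3,-0.3,0,0.5,0],
    [-0.3,-0.5,-0.5,0,1,-0.5],
    [-0.2,-0.3,-0.2,0,0.5,-0.5],
  ],
)

```text
clock: 6.08
eef_pos: [0.4973, 0.149, 0.3931]
eef_rot: [[0.591, 0.67, 0.448], [0.293, -0.696, 0.655], [0.751, -0.256, -0.608]]
ft_force: [-0.5, -0.7, -0.9]
finger_gap: 0.999
grasp_force: 0.0
```

```bash
python3 -c "from h import *;log()"
```

```text
6.08 q [ 1.03  0.07 -0.89  2.09 -1.09  0.87 -0.09] p [0.4973 0.149  0.3931] F [-0.5 -0.7 -0.9] 85.3 0.0
```

Call:
send_rows(
  commands=[
    [0,-0.3,0.3,-0.5,0,0.5],
    [0,-0.5,0.6,-1,0.5,0.5],
    [0,-0.3,0.3,-0.5,0.3,0.3],
  ],
)

```text
clock: 6.45
eef_pos: [0.4938, 0.2308, 0.3733]
eef_rot: [[0.639, 0.417, 0.646], [0.112, -0.882, 0.458], [0.761, -0.22, -0.61]]
ft_force: [0.8, -0.7, -0.0]
finger_gap: 0.998
grasp_force: 0.0
```

```bash
python3 -c "from h import *;log()"; cat >> fit.py <<'E'
def full(q):
    q=np.array(q)*sg
    A=rz(q[0]); B=A*ry(q[1])*rz(q[2]); D=B*ry(q[3])*rz(q[4])*ry(q[5]); E=D*rz(q[6])
    return np.c_[cols(q),A.apply([1,0,0]),A.apply([0,1,0]),B.apply([0,1,0]),D.apply([0,1,0]),E.apply([1,0,0]),E.apply([0,1,0])]
A=np.vstack([full(q) for q,_ in L])
print('more')
for c in ([0,1,2,3],[0,1,2,3,8,9,10],[0,1,2,3,4,5,6,7],list(range(11)),list(range(13))):
    x,r,k,s=np.linalg.lstsq(A[:,c],b,rcond=None); print(c,x.round(4),s.min(),np.abs(A[:,c]@x-b).max())
E
python3 fit.py
```

```text
6.45 q [ 0.7  -0.11 -0.92  2.27 -1.46  0.37 -0.21] p [0.4938 0.2308 0.3733] F [ 0.8 -0.7 -0. ] 85.2 0.0
(0.0004117633879536493, (-1, 1, -1, 1, -1, 1, -1), array([-0.   , -0.   ,  1.571]))
(0.6455078346805415, (1, 1, 1, 1, -1, 1, -1), array([-0.175,  0.175,  1.358]))
(0.6555482975421114, (1, -1, 1, 1, -1, 1, -1), array([0.739, 0.739, 1.134]))
(0.9449249266360095, (-1, -1, -1, 1, -1, 1, -1), array([0.703, 0.87 , 1.422]))
[0, 1, 2, 3] [0.2039 0.6019 0.3862 0.3411] 0.40852198747868335 0.023533042199002714
[0, 1, 2, 3, 4, 5] [ 0.192   0.5709  0.3603  0.3271  0.0182 -0.0239] 0.34369803722471154 0.022666430746837718
[0, 1, 2, 3, 4, 5, 6, 7] [ 0.2272  0.5639  0.3694  0.3552 -0.0074 -0.0168  0.0071  0.0251] 0.3307158472435099 0.01729707421093155
more
[0, 1, 2, 3] [0.2039 0.6019 0.3862 0.3411] 0.40852198747868335 0.023533042199002714
[0, 1, 2, 3, 8, 9, 10] [ 2.443e-01  5.778e-01  3.821e-01  3.640e-01 -5.500e-03 -1.860e-02
 -4.000e-04] 0.37631913767046316 8.881784197001252e-16
[0, 1, 2, 3, 4, 5, 6, 7] [ 0.2272  0.5639  0.3694  0.3552 -0.0074 -0.0168  0.0071  0.0251] 0.3307158472435099 0.01729707421093155
[0, 1, 2, 3, 4, 5, 6, 7, 8, 9, 10] [ 2.443e-01  5.778e-01  3.821e-01  3.640e-01  0.000e+00 -0.000e+00
 -0.000e+00  0.000e+00 -5.500e-03 -1.860e-02 -4.000e-04] 0.13831000305648808 1.3600232051658168e-15
[0, 1, 2, 3, 4, 5, 6, 7, 8, 9, 10, 11, 12] [ 2.443e-01  5.778e-01  3.821e-01  3.640e-01  0.000e+00  0.000e+00
  0.000e+00  0.000e+00 -5.500e-03 -1.860e-02 -4.000e-04 -0.000e+00
 -0.000e+00] 0.13163530466322954 2.248201624865942e-15
```

```bash
cat > ik.py <<'E'
import numpy as np, json
from scipy.spatial.transform import Rotation as Ro
from scipy.optimize import least_squares
SG=np.array([-1,1,-1,1,-1,1,-1.])
P=[.24430,.57780,.38210,.36400,-.0055,-.0186,-.0004]
LO=np.array([-3.08,-.24,-1.43,0,-1.52,.17,-2.89]); HI=np.array([3.08,2.05,1.35,2.5,4.66,1.96,2.89])
def Z(a): c,s=np.cos(a),np.sin(a); return np.array([[c,-s,0],[s,c,0],[0,0,1]])
def Y(a): c,s=np.cos(a),np.sin(a); return np.array([[c,0,s],[0,1,0],[-s,0,c]])
def setP():
    import fit
def fk(q,full=False):
    q=q*SG; A=Z(q[0]); A2=A@Y(q[1]); B=A2@Z(q[2]); C=B@Y(q[3]); D=C@Z(q[4])@Y(q[5]); E=D@Z(q[6])
    el=np.array([0,0,P[0]])+P[1]*A2[:,2]+P[4]*A[:,1]+P[5]*B[:,1]
    w=el+P[2]*C[:,2]; t=w+P[3]*D[:,2]+P[6]*D[:,1]
    R=E@Z(np.pi/2)
    return (t,R,el,w) if full else (t,R)
def ik(p,R,seeds,wt=.003):
    best=None; mid=(LO+HI)/2; half=(HI-LO)/2
    for s in seeds:
        f=lambda q:(lambda t,Q:np.r_[(t-p)*5,Ro.from_matrix(Q.T@R).as_rotvec(),wt*((q-mid)/half)**3])(*fk(q))
        r=least_squares(f,np.clip(s,LO+.01,HI-.01),bounds=(LO,HI),max_nfev=40)
        t,Q=fk(r.x); e=np.linalg.norm(t-p)*1000+np.degrees(np.linalg.norm(Ro.from_matrix(Q.T@R).as_rotvec()))
        m=np.min(np.minimum(r.x-LO,HI-r.x))
        if e<4 and (best is None or m>best[0]): best=(m,r.x,e)
    return best
SE=[np.array(s) for s in ([.1,.5,-.24,1.5,.13,1.15,-.15],[.6,.3,-.7,1.9,.3,.6,-1],[-.3,.3,.7,1.9,-.5,1,1.5],[.5,.6,0,1.5,3,1,0],[.5,.6,0,1.5,1.5,1,-1.5])]
E
cat > search.py <<'E'
from ik import *; from h import tool
G=np.array([.488,.306,.045])
for e in (-35,-50,-65):
  for psi in range(-180,180,30):
    for sg in (1,-1):
      T=tool(psi,e,sg); d=T[:,2]
      a=ik(G+.002*d,T,SE)
      if a is None: continue
      print(e,psi,sg,'%.2f'%a[0],a[1].round(2),'wrist',fk(a[1],1)[3].round(2),'elb',fk(a[1],1)[2].round(2),flush=True)
E
sed -i 's/^def setP.*//;s/^    import fit$//' ik.py
python3 -c "
from ik import *
for l in open('log.jsonl'):
    q,p=json.loads(l); print(np.abs(fk(np.array(q))[0]-p).max().round(5))"; time python3 search.py
```

```text
5e-05
4e-05
4e-05
4e-05
4e-05
5e-05
4e-05
4e-05
4e-05
-35 -180 1 0.14 [-0.21  1.2  -0.51  1.02 -0.03  1.82  0.95] wrist [0.78 0.31 0.25] elb [0.53 0.09 0.45]
-35 -180 -1 0.14 [-0.28  1.17 -0.32  1.02 -0.15  1.82 -2.08] wrist [0.78 0.31 0.25] elb [0.52 0.13 0.46]
-35 -120 1 0.09 [-0.87  1.2   0.33  1.    0.06  1.87  2.  ] wrist [0.64 0.56 0.25] elb [0.36 0.4  0.46]
-35 -120 -1 0.10 [-0.92  1.22  0.45  1.   -0.02  1.86 -1.07] wrist [0.64 0.56 0.25] elb [0.35 0.41 0.45]
-35 -90 1 0.36 [-0.96  1.07  0.07  1.29  0.47  1.6   2.05] wrist [0.49 0.6  0.25] elb [0.31 0.4  0.52]
-35 -90 -1 0.45 [-1.12  1.11  0.43  1.3   0.25  1.51 -0.88] wrist [0.49 0.6  0.25] elb [0.24 0.45 0.51]
-35 -60 1 0.59 [-0.97  0.95 -0.17  1.68  0.91  1.37  1.95] wrist [0.34 0.56 0.25] elb [0.29 0.37 0.58]
-35 -60 -1 0.81 [-1.33  1.01  0.48  1.69  0.52  1.05 -0.82] wrist [0.34 0.56 0.25] elb [0.14 0.46 0.56]
-35 -30 1 0.41 [-1.04  0.85 -0.16  2.09  1.37  1.11  1.79] wrist [0.23 0.45 0.25] elb [0.24 0.36 0.62]
-35 -30 -1 0.41 [-0.84  0.89 -0.48  2.09  1.43  1.35 -1.39] wrist [0.23 0.45 0.25] elb [0.32 0.32 0.6 ]
-35 0 1
[... 5361 characters left out ...]
.41 0.17 0.37] elb [ 0.41 -0.1   0.64]
-65 90 1 0.37 [-0.39  0.62  0.06  2.05 -0.99  0.54  0.54] wrist [0.49 0.15 0.37] elb [0.32 0.11 0.71]
-65 90 -1 0.38 [-0.49  0.64  0.21  2.05 -1.09  0.61 -2.51] wrist [0.49 0.15 0.37] elb [0.31 0.14 0.71]
-65 120 1 0.65 [-0.39  0.7   0.08  1.83 -0.68  0.82  0.72] wrist [0.56 0.17 0.37] elb [0.35 0.12 0.69]
-65 120 -1 0.62 [-0.54  0.73  0.32  1.84 -0.84  0.92 -2.27] wrist [0.56 0.17 0.37] elb [0.34 0.17 0.68]
-65 150 1 0.87 [-0.5   0.79  0.18  1.63 -0.52  1.09  1.03] wrist [0.62 0.23 0.37] elb [0.37 0.17 0.65]
-65 150 -1 0.83 [-0.57  0.8   0.31  1.63 -0.6   1.13 -2.04] wrist [0.62 0.23 0.37] elb [0.36 0.2  0.65]
real	0m27.692s
user	0m28.264s
sys	0m0.112s
```

```bash
cat > search2.py <<'E'
from ik import *; from h import tool
J=np.array([.563,-.028,0])
G=np.array([.488,.306,.045])
for e in (-35,-45):
  for psi in (-120,-90,-60,-30,0,30,90,120,150,180):
    for sg in (1,-1):
      a=[]
      for tip in (0,60,105):
        t=np.radians(tip); f=40*np.sin(t)+32.5*np.cos(np.pi-(np.pi/2+t)) if 0 else 40*np.sin(t)+32.5*np.cos(t)*(1)
        z=40*np.cos(t)-32.5*np.sin(t)   # lip rel. to G at tilt t (lip on the pour side)
        a_=np.array([np.cos(np.radians(psi)),np.sin(np.radians(psi)),0])
        g=J+a_*(-.015-f/1000)+np.array([0,0,.175-z/1000])
        if tip==0: g=J+a_*(-.07)+np.array([0,0,.23])
        T=tool(psi,e-tip,sg)
        a.append(ik(g+.002*T[:,2],T,SE))
      if any(x is None for x in a): continue
      print(e,psi,sg,*['%.2f %s'%(x[0],x[1].round(2)) for x in a],'wrist',fk(a[-1][1],1)[3].round(2),flush=True)
E
python3 search2.py
```

```text
-35 -120 1 0.15 [-0.6   0.95  0.48  1.11  0.31  1.81  2.42] 0.66 [ 0.43  0.56 -0.77  1.69  0.38  1.    2.18] 0.42 [ 0.63  0.5  -0.29  2.   -1.07  0.85 -2.47] wrist [ 0.45 -0.23  0.45]
-35 -120 -1 0.20 [-0.7   1.02  0.79  1.11  0.13  1.76 -0.55] 0.75 [ 0.29  0.51 -0.52  1.69  0.22  0.95 -0.81] 0.50 [ 0.88  0.56 -0.69  2.   -0.88  0.68  0.49] wrist [ 0.45 -0.23  0.45]
-35 -90 1 0.44 [-0.59  0.69  0.02  1.6   0.75  1.52  2.26] 0.35 [ 0.56  0.61 -1.02  1.73  0.5   1.08  2.54] 0.56 [ 0.38  0.63  0.02  1.69 -0.82  1.35 -2.33] wrist [ 0.56 -0.26  0.45]
-35 -90 -1 0.48 [-0.66  0.7   0.14  1.6   0.7   1.48 -0.83] 0.75 [-0.43  0.51  0.58  1.74 -0.43  1.01  0.33] 0.81 [ 0.74  0.68 -0.57  1.69 -0.54  1.15  0.53] wrist [ 0.56 -0.26  0.45]
-35 -60 1 0.42 [-0.5   0.49 -0.29  2.08  1.12  1.29  2.14] 0.65 [-0.49  0.5   0.68  1.79 -0.44  1.05 -2.24] 0.32 [ 0.36  0.76 -0.14  1.4  -0.5   1.64 -2.25] wrist [ 0.68 -0.23  0.45]
-35 -60 -1 0.42 [-0.4   0.5  -0.43  2.08  1.15  1.36 -1.03] 0.72 [ 0.38  0.48 -0.64  1.78  0.23  1.01  0.19] 0.43 [ 0.67  0.86 -0.77  1.39 -0.19  1.53  0.54] wrist [ 0.68 -0.23  0.4
[... 2930 characters left out ...]
1  0.73 -0.69  1.52 -0.32  1.29  0.42] 0.74 [-0.38  0.51  0.52  1.76  0.02  0.91  0.07] 0.74 [-0.77  0.76  0.56  1.76  0.68  1.16 -0.7 ] wrist [0.56 0.24 0.4 ]
-45 90 -1 0.49 [ 0.51  0.65  0.02  1.52 -0.67  1.47 -2.36] 0.41 [ 0.52  0.59 -0.9   1.75  0.75  1.22  2.48] 0.54 [-0.44  0.69  0.    1.76  0.91  1.42  2.2 ] wrist [0.56 0.24 0.4 ]
-45 120 1 0.22 [ 0.68  0.93 -0.77  1.09 -0.06  1.74  0.54] 0.72 [ 0.33  0.48 -0.55  1.78  0.62  0.94 -0.01] 0.38 [-0.28  0.56 -0.31  2.12  1.38  1.26 -1.06] wrist [0.43 0.2  0.4 ]
-45 120 -1 0.18 [ 0.5   0.86 -0.31  1.09 -0.32  1.78 -2.36] 0.56 [-0.52  0.55  0.77  1.8  -0.23  0.78 -2.33] 0.38 [-0.47  0.55 -0.04  2.12  1.34  1.12  2.1 ] wrist [0.43 0.2  0.4 ]
```

```bash
python3 - <<'E'
from h import *
T=tool(-90,-90,-1); print(T.round(2)); goto([.56,.15,.34],T,8)
E
```

```text
[[-0.  1.  0.]
 [ 1.  0. -0.]
 [-0. -0. -1.]]
8 x [-0.081, 0.222, 0.026, 0.23, -0.657, -0.819]
```

Call:
send_rows(
  commands=[
    [-0.04,0.11,0.01,0.115,-0.33,-0.41],
    [-0.081,0.222,0.026,0.23,-0.657,-0.819],
    [-0.081,0.222,0.026,0.23,-0.657,-0.819],
    [-0.081,0.222,0.026,0.23,-0.657,-0.819],
    [-0.081,0.222,0.026,0.23,-0.657,-0.819],
    [-0.081,0.222,0.026,0.23,-0.657,-0.819],
    [-0.081,0.222,0.026,0.23,-0.657,-0.819],
    [-0.081,0.222,0.026,0.23,-0.657,-0.819],
    [-0.04,0.11,0.01,0.115,-0.33,-0.41],
    [0,0,0,0,0,0],
  ],
)

```text
clock: 7.7
eef_pos: [0.5576, 0.1557, 0.3424]
eef_rot: [[0.059, 0.998, 0.017], [0.996, -0.06, 0.066], [0.067, 0.013, -0.998]]
ft_force: [-1.0, 0.1, -0.8]
finger_gap: 1.002
grasp_force: 0.0
```

```bash
python3 - <<'E'
from h import *
log(); T=tool(-90,-40,-1); goto([.487,.40,.30],T,8)
goto([.487,.46,.26],T,9)
E
```

```text
7.7 q [ 0.29  0.44 -0.91  1.44  0.3   1.37 -0.68] p [0.5576 0.1557 0.3424] F [-1.   0.1 -0.8] 85.6 0.0
8 x [0.522, -0.165, -0.092, -0.008, -0.672, -0.045]
9 x [0.598, -0.151, -0.052, -0.008, -0.598, -0.04]
```

Call:
send_rows(
  commands=[
    [0.3,-0.075,-0.026,0,-0.3,-0.02],
    [0.598,-0.151,-0.052,-0.008,-0.598,-0.04],
    [0.598,-0.151,-0.052,-0.008,-0.598,-0.04],
    [0.598,-0.151,-0.052,-0.008,-0.598,-0.04],
    [0.598,-0.151,-0.052,-0.008,-0.598,-0.04],
    [0.598,-0.151,-0.052,-0.008,-0.598,-0.04],
    [0.598,-0.151,-0.052,-0.008,-0.598,-0.04],
    [0.598,-0.151,-0.052,-0.008,-0.598,-0.04],
    [0.598,-0.151,-0.052,-0.008,-0.598,-0.04],
    [0.3,-0.075,-0.026,0,-0.3,-0.02],
  ],
)

```text
clock: 8.95
eef_pos: [0.5052, 0.389, 0.2677]
eef_rot: [[-0.002, 0.996, -0.087], [0.746, -0.056, -0.663], [-0.666, -0.066, -0.743]]
ft_force: [0.6, -0.2, -1.8]
finger_gap: 1.001
grasp_force: 0.0
```

```bash
python3 - <<'E'
from h import *
log(); print(cur()[1].round(3)); T=tool(-90,-40,-1); d=T[:,2]; G=np.array([.488,.306,.047])
goto(G-.11*d,T,5)
for n in ('scene','side'):
  p=cap(n); print([np.round(q['xyz'],3).tolist()+[q['confidence']] for q in optics.mark_of('beaker',p)+optics.mark_of('beaker_rim',p)])
E
```

```text
8.95 q [-1.04  0.93  0.43  0.85  0.15  1.96 -0.68] p [0.5052 0.389  0.2677] F [ 0.6 -0.2 -1.8] 85.5 0.0
[[-0.002  0.996 -0.087]
 [ 0.746 -0.056 -0.663]
 [-0.666 -0.066 -0.743]]
5 x [0.357, -0.038, 0.353, -0.1, -0.165, 0.01]
[[0.485, 0.308, -0.001, 0.93], [0.488, 0.304, 0.089, 0.6], [0.694, 0.229, -0.003, 0.34]]
[[0.488, 0.306, -0.0, 0.86], [0.485, 0.306, 0.086, 0.85], [0.552, -0.296, 0.006, 0.36], [0.687, -0.245, 0.0, 0.28]]
```

```bash
python3 - <<'E'
from h import *
T=tool(-90,-45,-1); d=T[:,2]; G=np.array([.487,.306,.047]); goto(G-.10*d,T,5)
E
```

```text
5 x [0.316, -0.042, 0.4, -0.099, -0.068, 0.005]
```

Call:
send_rows(
  commands=[
    [0.16,-0.02,0.2,-0.05,-0.034,0],
    [0.316,-0.042,0.4,-0.099,-0.068,0.005],
    [0.316,-0.042,0.4,-0.099,-0.068,0.005],
    [0.316,-0.042,0.4,-0.099,-0.068,0.005],
    [0.316,-0.042,0.4,-0.099,-0.068,0.005],
    [0.16,-0.02,0.2,-0.05,-0.034,0],
    [0,0,0,0,0,0],
  ],
)

```text
clock: 10.12
eef_pos: [0.4871, 0.3759, 0.1169]
eef_rot: [[-0.001, 1.0, -0.001], [0.705, 0.0, -0.709], [-0.709, -0.001, -0.705]]
ft_force: [0.5, 0.0, 0.9]
finger_gap: 0.998
grasp_force: 0.0
```

```bash
python3 - <<'E'
from h import *
log(); print(cur()[1].round(3)); T=tool(-90,-45,-1); d=T[:,2]; G=np.array([.487,.306,.047])
goto(G+.002*d,T,5)
E
```

```text
10.12 q [-1.12  1.    0.42  1.16  0.18  1.61 -0.83] p [0.4871 0.3759 0.1169] F [0.5 0.  0.9] 85.2 0.0
[[-0.001  1.    -0.001]
 [ 0.705  0.    -0.709]
 [-0.709 -0.001 -0.705]]
5 x [0.0, -0.0, 0.336, -0.001, 0.004, 0.001]
```

```bash
python3 - <<'E'
from h import *
T=tool(-90,-45,-1); d=T[:,2]; G=np.array([.487,.306,.054])
goto(G+.002*d,T,5)
E
```

```text
5 x [-0.016, -0.0, 0.32, -0.001, 0.004, 0.001]
```

Call:
send_rows(
  commands=[
    [-0.016,0,0.16,0,0,0],
    [-0.016,0,0.32,0,0,0],
    [-0.016,0,0.32,0,0.02,0],
    [-0.016,0,0.32,0,0,0],
    [-0.016,0,0.32,0,0,0],
    [0,0,0.16,0,0,0],
    [0,0,0,0,0,0],
  ],
)

```text
clock: 11.0
eef_pos: [0.4879, 0.3041, 0.0532]
eef_rot: [[0.001, 1.0, 0.0], [0.707, -0.001, -0.707], [-0.707, 0.001, -0.707]]
ft_force: [0.8, 0.2, -0.4]
finger_gap: 1.002
grasp_force: 0.0
```

Call:
send_rows(
  commands=[
    [0,0,0,0,0,0],
    [0,0,0,0,0,0],
    [0,0,0,0,0,0],
    [0,0,0,0,0,0],
    [0,0,0,0,0,0],
    [0,0,0,0,0,0],
  ],
  gripper=50,
  newtons=40,
)

```text
clock: 11.75
eef_pos: [0.4882, 0.3054, 0.0537]
eef_rot: [[0.001, 1.0, 0.002], [0.708, 0.001, -0.707], [-0.707, 0.002, -0.708]]
ft_force: [0.6, 2.6, 6.2]
finger_gap: 0.724
grasp_force: 43.1
```

```bash
python3 - <<'E'
from h import *
log(); print(cur()[1].round(3)); p=cap('scene'); q=cap('wrist')
a=cv2.resize(p['img'][210:330,340:500],(640,480)); cv2.imwrite('pics/g.png',a)
p0,R=cur(); goto(p0+[0,0,.14],R,4); goto(p0+[0,0,.20],R,5)
E
```

```text
11.75 q [-1.1   1.    0.43  1.4   0.19  1.37 -0.85] p [0.4882 0.3054 0.0537] F [0.6 2.6 6.2] 61.8 43.14943104433041
[[ 0.001  1.     0.002]
 [ 0.708  0.001 -0.707]
 [-0.707  0.002 -0.708]]
4 x [-0.412, 0.001, -0.413, 0.0, 0.0, 0.0]
5 x [-0.471, 0.002, -0.472, 0.0, 0.0, 0.0]
```

View pics/g.png

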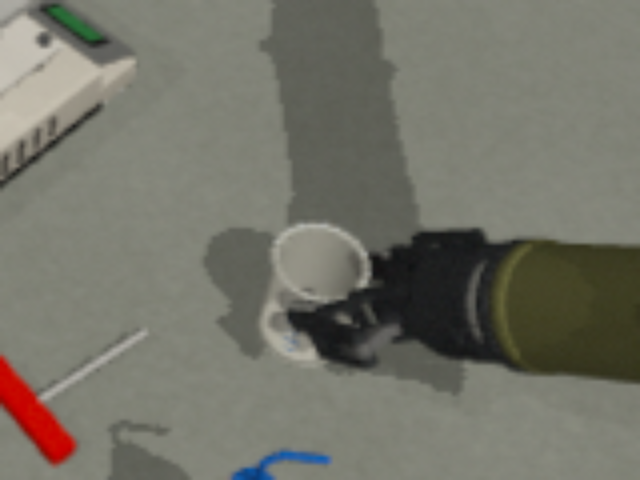

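The crop shows both fingers on the beaker, mouth at (320,262), standing upright with the balls inside at (290,325). I'll lift it.

Call:
send_rows(
  commands=[
    [-0.15,0,-0.15,0,0,0],
    [-0.35,0,-0.35,0,0,0],
    [-0.47,0,-0.47,0,0,0],
    [-0.47,0,-0.47,0,0,0],
    [-0.35,0,-0.35,0,0,0],
    [-0.15,0,-0.15,0,0,0],
    [0,0,0,0,0,0],
  ],
)

```text
clock: 12.72
eef_pos: [0.4875, 0.3047, 0.2177]
eef_rot: [[0.001, 1.0, 0.001], [0.708, 0.0, -0.707], [-0.707, 0.001, -0.708]]
ft_force: [0.1, 0.9, -2.6]
finger_gap: 0.722
grasp_force: 44.0
```

```bash
cat > pour.py <<'E'
import sys
from h import *; from ik import ik,fk
J=np.array([.561,-.028,0])
def pose(tip,off=.015,lipz=.175,h=.032,e=-45):
    t=np.radians(tip); f=h*np.sin(t)+.0325*np.cos(t); z=h*np.cos(t)-.0325*np.sin(t)
    a=np.array([0,-1,0]); T=tool(-90,e-tip,-1)
    return J+a*(-off-f)+np.array([0,0,lipz-z])+.002*T[:,2],T
if __name__=='__main__':
    log(); print(cur()[1].round(3)); q=sensors.observe()['joint_pos']
    P,T=pose(0,.05,.29); print(P); r=goto(P,T,9)
    for k in (0,30,60,90,105):
        P,T=pose(k,*((.05,.29) if k==0 else ())); b=ik(P,T,[q],.001); print(k,P.round(3),b and (round(b[0],2),b[1].round(2))); q=b[1] if b else q
E
python3 pour.py
```

```text
12.72 q [-1.11  0.82  0.46  1.29  0.24  1.62 -0.74] p [0.4875 0.3047 0.2177] F [ 0.1  0.9 -2.6] 61.7 43.95078496523638
[[ 0.001  1.     0.001]
 [ 0.708  0.    -0.707]
 [-0.707  0.001 -0.708]]
[0.561      0.05308579 0.25658579]
9 x [-0.381, 0.136, 0.278, 0.001, -0.0, -0.0]
0 [0.561 0.053 0.257] (np.float64(0.59), array([-0.78,  0.62,  0.4 ,  1.57,  0.49,  1.37, -0.6 ]))
30 [0.561 0.031 0.162] (np.float64(0.74), array([-0.33,  0.5 ,  0.11,  1.75,  0.25,  0.97, -0.38]))
60 [0.561 0.031 0.185] (np.float64(0.71), array([ 0.24,  0.47, -0.27,  1.74, -0.18,  0.96,  0.11]))
90 [0.561 0.02  0.206] (np.float64(0.8), array([ 0.71,  0.65, -0.58,  1.7 , -0.49,  1.1 ,  0.48]))
105 [0.561 0.011 0.214] (np.float64(0.7), array([ 0.87,  0.82, -0.73,  1.68, -0.54,  1.17,  0.55]))
```

Call:
send_rows(
  commands=[
    [-0.19,0.07,0.14,0,0,0],
    [-0.381,0.136,0.278,0,0,0],
    [-0.381,0.136,0.278,0,0,0],
    [-0.381,0.136,0.278,0,0,0],
    [-0.381,0.136,0.278,0,0,0],
    [-0.381,0.136,0.278,0,0,0],
    [-0.381,0.136,0.278,0,0,0],
    [-0.381,0.136,0.278,0,0,0],
    [-0.381,0.136,0.278,0,0,0],
    [-0.19,0.07,0.14,0,0,0],
  ],
)

```text
clock: 13.98
eef_pos: [0.5615, 0.0502, 0.2576]
eef_rot: [[0.003, 1.0, -0.001], [0.706, -0.002, -0.708], [-0.708, 0.002, -0.706]]
ft_force: [0.5, 1.2, -2.2]
finger_gap: 0.719
grasp_force: 44.0
```

```bash
python3 - <<'E'
from pour import *
log()
p,R=cur(); P,T=pose(50,.022,.215); r=rowfor(p,R,P,T,8); print(P,r)
P2,T2=pose(80,.02,.19); print(P2,rowfor(P,T,P2,T2,6)); P3,T3=pose(105,.015,.182); print(P3,rowfor(P2,T2,P3,T3,6))
pr=cap('scene'); ps=cap('side'); 
for x in(pr,ps): print([np.round(q['xyz'],3).tolist()+[q['confidence']] for q in optics.mark_of('beaker_rim',x)+optics.mark_of('jar_mouth',x)])
E
```

```text
13.97 q [-0.85  0.65  0.54  1.57  0.42  1.33 -0.53] p [0.5615 0.0502 0.2576] F [ 0.5  1.2 -2.2] 61.4 43.97070219645684
[0.561      0.03957833 0.21733485] [0.013, -0.001, 0.089, 0.0, 0.626, -0.002]
[0.561      0.03030457 0.21481121] [-0.027, -0.0, -0.001, -0.0, 0.5, 0.0]
[0.561      0.01123006 0.2206748 ] [-0.026, -0.0, -0.05, -0.0, 0.417, 0.0]
[[0.563, 0.048, 0.29, 0.77], [0.563, -0.03, 0.143, 0.83], [0.432, -0.349, -0.0, 0.37]]
[[0.561, 0.05, 0.289, 0.66], [0.689, -0.245, 0.002, 0.44], [0.684, -0.398, 0.002, 0.27], [0.564, -0.029, 0.142, 0.67]]
```

Call:
send_rows(
  commands=[
    [0.013,0,0.089,0,0.3,0],
    [0.013,0,0.089,0,0.626,0],
    [0.013,0,0.089,0,0.626,0],
    [0.013,0,0.089,0,0.626,0],
    [0.013,0,0.089,0,0.626,0],
    [0.013,0,0.089,0,0.626,0],
    [0.013,0,0.089,0,0.626,0],
    [0.013,0,0.089,0,0.626,0],
    [0,0,0,0,0.3,0],
    [0,0,0,0,0,0],
  ],
)

```text
clock: 15.52
eef_pos: [0.5611, 0.0379, 0.2174]
eef_rot: [[0.003, 1.0, 0.002], [0.997, -0.003, 0.083], [0.083, 0.002, -0.997]]
ft_force: [0.3, -0.5, -2.2]
finger_gap: 0.723
grasp_force: 44.2
```

```bash
python3 - <<'E'
from pour import *
log()
p,R=cur(); print(np.degrees(np.arctan2(R[1,2],R[2,2])))
P2,T2=pose(78,.02,.19); print(P2,rowfor(p,R,P2,T2,6)); P3,T3=pose(104,.015,.182); print(P3,rowfor(P2,T2,P3,T3,9))
E
```

```text
15.53 q [-0.23  0.42  0.26  1.69 -0.22  1.05  0.11] p [0.5611 0.0379 0.2174] F [ 0.3 -0.5 -2.2] 61.7 44.1766071953316
175.2389081885309
[0.561      0.03114713 0.21345928] [-0.021, -0.0, 0.005, 0.003, 0.471, -0.003]
[0.561      0.01190134 0.22024604] [-0.017, -0.0, -0.034, 0.0, 0.289, 0.0]
```

Call:
send_rows(
  commands=[
    [-0.021,0,0.005,0,0.3,0],
    [-0.021,0,0.005,0,0.5,0],
    [-0.021,0,0.005,0,0.5,0],
    [-0.021,0,0.005,0,0.5,0],
    [-0.021,0,0.005,0,0.5,0],
    [-0.021,0,0.005,0,0.3,0],
    [-0.017,0,-0.034,0,0.22,0],
    [-0.017,0,-0.034,0,0.22,0],
    [-0.017,0,-0.034,0,0.22,0],
    [-0.017,0,-0.034,0,0.22,0],
  ],
)

```text
clock: 16.77
eef_pos: [0.5613, 0.0256, 0.2178]
eef_rot: [[-0.001, 1.0, 0.001], [0.769, 0.001, 0.639], [0.639, 0.001, -0.769]]
ft_force: [-0.1, 0.1, -2.6]
finger_gap: 0.722
grasp_force: 44.6
```

Call:
send_rows(
  commands=[
    [-0.017,0,-0.034,0,0.22,0],
    [-0.017,0,-0.034,0,0.22,0],
    [-0.017,0,-0.034,0,0.22,0],
    [-0.017,0,-0.034,0,0.22,0],
    [-0.017,0,-0.034,0,0.22,0],
    [0,0,0,0,0.2,0],
    [0,0,0,0,0.2,0],
    [0,0,0,0,0.2,0],
    [0,0,0,0,0,0],
    [0,0,0,0,0,0],
  ],
)

```text
clock: 18.02
eef_pos: [0.5613, 0.015, 0.2216]
eef_rot: [[-0.001, 1.0, 0.0], [0.551, 0.0, 0.835], [0.835, 0.001, -0.551]]
ft_force: [0.4, 0.7, -1.5]
finger_gap: 0.718
grasp_force: 44.7
```

```bash
python3 - <<'E'
from pour import *
log(); p,R=cur(); print(np.degrees(np.arctan2(R[1,2],R[2,2])))
a=cap('scene');b=cap('side')
cv2.imwrite('pics/p.png',np.hstack([cv2.resize(a['img'][150:270,250:410],(400,300)),cv2.resize(b['img'][130:250,240:400],(400,300))]))
for x in (a,b): print([np.round(q['xyz'],3).tolist()+[round(q['confidence'],2)] for q in optics.mark_of('ball0_center',x)])
E
```

```text
18.02 q [ 0.45  0.68 -0.02  1.68 -0.86  1.42  0.86] p [0.5613 0.015  0.2216] F [ 0.4  0.7 -1.5] 61.3 44.67760725252447
123.40271506880225
[[0.554, -0.063, 0.093, 0.41]]
[]
```

View pics/p.png

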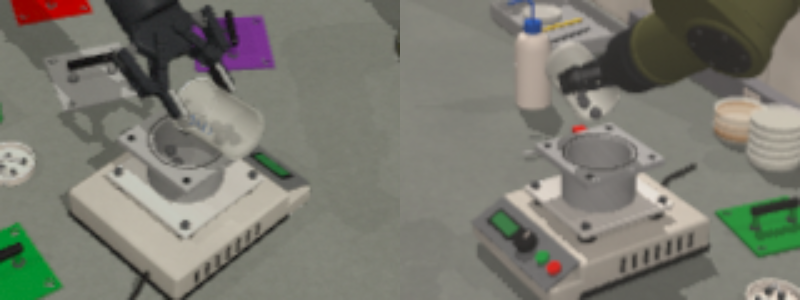

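One ball is in the jar at (172,150) and the rest are at the lip at (195,122). I'll tip a little further.

```bash
python3 - <<'E'
from pour import *
p,R=cur(); P,T=pose(115,.015,.185); print(rowfor(p,R,P,T,6))
E
```

```text
[-0.001, -0.001, -0.034, 0.0, 0.224, 0.002]
```

Call:
send_rows(
  commands=[
    [0,0,-0.034,0,0.224,0],
    [0,0,-0.034,0,0.224,0],
    [0,0,-0.034,0,0.224,0],
    [0,0,-0.034,0,0.224,0],
    [0,0,-0.034,0,0.224,0],
    [0,0,-0.034,0,0.224,0],
    [0,0,0,0,0,0],
    [0,0,0,0,0,0],
    [0,0,0,0,0,0],
    [0,0,0,0,0,0],
  ],
)

```text
clock: 19.48
eef_pos: [0.5612, 0.0043, 0.2274]
eef_rot: [[-0.002, 1.0, -0.0], [0.342, 0.001, 0.94], [0.94, 0.001, -0.342]]
ft_force: [-0.7, -0.9, -0.4]
finger_gap: 0.722
grasp_force: 44.8
```

```bash
python3 - <<'E'
from pour import *
log()
a=cap('scene');b=cap('side')
cv2.imwrite('pics/p2.png',np.hstack([cv2.resize(a['img'][150:270,250:410],(400,300)),cv2.resize(b['img'][130:250,240:400],(400,300))]))
for x in (a,b): print([np.round(q['xyz'],3).tolist()+[round(q['confidence'],2)] for q in optics.mark_of('ball0_center',x)])
E
```

```text
19.48 q [ 0.55  0.8  -0.08  1.66 -0.94  1.55  0.95] p [0.5612 0.0043 0.2274] F [-0.7 -0.9 -0.4] 61.6 44.751756776240654
[]
[]
```

View pics/p2.png

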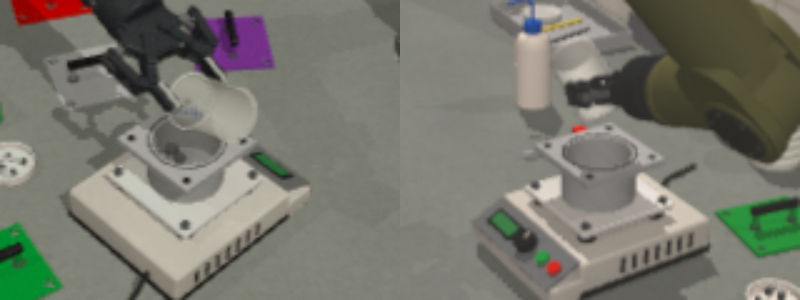

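Call:
send_rows(
  commands=[
    [0,0,-0.03,0,0.2,0],
    [0,0,-0.03,0,0.3,0],
    [0,0,-0.02,0,0.2,0],
    [0,0,0,0,0,0],
    [0,0,0,0,0,0],
    [0,0,0,0,0,0],
  ],
)

```text
clock: 20.42
eef_pos: [0.5613, -0.0004, 0.229]
eef_rot: [[-0.002, 1.0, -0.0], [0.225, 0.001, 0.974], [0.974, 0.002, -0.225]]
ft_force: [0.1, -0.2, -0.6]
finger_gap: 0.725
grasp_force: 44.8
```

```bash
python3 - <<'E'
from pour import *
log(); f=[]
for i in range(6):
    a=cap('scene'); f.append(sensors.observe()['ft_force'])
print(np.mean(f,0))
cv2.imwrite('pics/p3.png',cv2.resize(a['img'][175:235,285:365],(800,600),interpolation=cv2.INTER_CUBIC))
E
```

```text
20.43 q [ 0.6   0.86 -0.12  1.65 -0.97  1.61  0.99] p [ 5.613e-01 -4.000e-04  2.290e-01] F [ 0.1 -0.2 -0.6] 61.9 44.7577462506888
[ 0.06446037  0.02394885 -0.74527607]
```

View pics/p3.png

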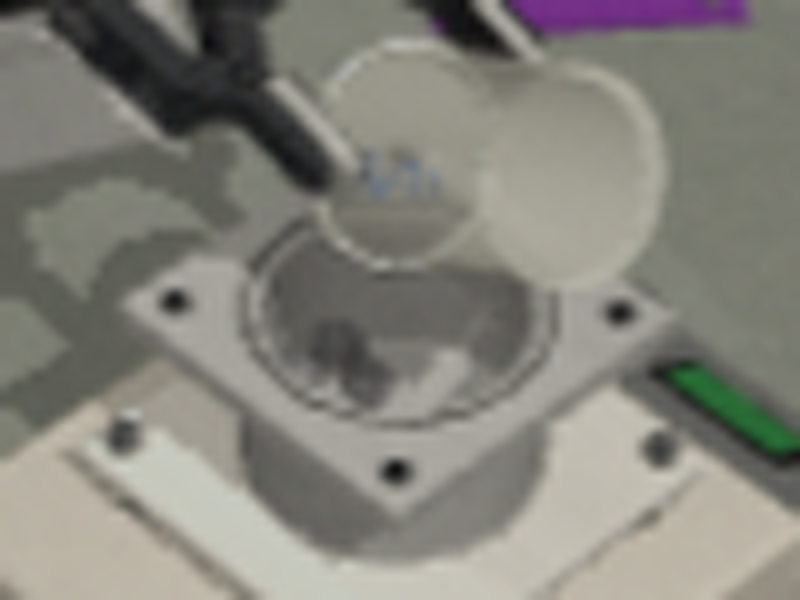

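The mean force is -0.75 N, the weight of the empty beaker (80 g), and the balls lie in the jar at (345,355). The blue specks are the beaker's printed marks. I'll tip back and return it.

```bash
python3 - <<'E'
from pour import *
p,R=cur(); T=tool(-90,-45,-1); P=np.array([.561,.075,.28]); print(rowfor(p,R,P,T,14))
P2=np.array([.488,.3055,.215]); print(rowfor(P,T,P2,T,9))
E
```

```text
[0.128, -0.0, -0.031, 0.001, -0.872, 0.0]
[0.387, -0.135, -0.217, 0.0, 0.0, 0.0]
```

Call:
send_rows(
  commands=[
    [0.128,0,-0.031,0,-0.4,0],
    [0.128,0,-0.031,0,-0.87,0],
    [0.128,0,-0.031,0,-0.87,0],
    [0.128,0,-0.031,0,-0.87,0],
    [0.128,0,-0.031,0,-0.87,0],
    [0.128,0,-0.031,0,-0.87,0],
    [0.128,0,-0.031,0,-0.87,0],
    [0.128,0,-0.031,0,-0.87,0],
  ],
)

```text
clock: 21.72
eef_pos: [0.5611, 0.0254, 0.2836]
eef_rot: [[-0.0, 1.0, 0.003], [0.979, -0.0, 0.206], [0.206, 0.003, -0.979]]
ft_force: [-0.6, 0.2, -1.1]
finger_gap: 0.721
grasp_force: 44.7
```

Call:
send_rows(
  commands=[
    [0.128,0,-0.031,0,-0.87,0],
    [0.128,0,-0.031,0,-0.87,0],
    [0.128,0,-0.031,0,-0.87,0],
    [0.128,0,-0.031,0,-0.87,0],
    [0.128,0,-0.031,0,-0.87,0],
    [0.128,0,-0.031,0,-0.87,0],
    [0,0,0,0,-0.45,0],
    [0,0,0,0,0,0],
  ],
)

```text
clock: 22.72
eef_pos: [0.5605, 0.0733, 0.2839]
eef_rot: [[-0.004, 1.0, 0.001], [0.712, 0.004, -0.702], [-0.702, -0.003, -0.712]]
ft_force: [0.3, -1.7, -0.9]
finger_gap: 0.72
grasp_force: 44.8
```

```bash
python3 - <<'E'
from pour import *
log(); p,R=cur(); print(R.round(3)); T=tool(-90,-45,-1)
P2=np.array([.488,.3055,.20]); print(rowfor(p,R,P2,T,9))
E
```

```text
22.73 q [-0.77  0.6   0.36  1.5   0.49  1.45 -0.59] p [0.5605 0.0733 0.2839] F [ 0.3 -1.7 -0.9] 61.5 44.75888029577618
[[-0.004  1.     0.001]
 [ 0.712  0.004 -0.702]
 [-0.702 -0.003 -0.712]]
[0.415, -0.133, -0.193, 0.0, -0.005, 0.003]
```

Call:
send_rows(
  commands=[
    [0.21,-0.066,-0.097,0,0,0],
    [0.415,-0.133,-0.193,0,-0.005,0.003],
    [0.415,-0.133,-0.193,0,-0.005,0.003],
    [0.415,-0.133,-0.193,0,-0.005,0.003],
    [0.415,-0.133,-0.193,0,-0.005,0.003],
    [0.415,-0.133,-0.193,0,-0.005,0.003],
    [0.415,-0.133,-0.193,0,-0.005,0.003],
    [0.415,-0.133,-0.193,0,-0.005,0.003],
    [0.415,-0.133,-0.193,0,-0.005,0.003],
    [0.21,-0.066,-0.097,0,0,0],
  ],
)

```text
clock: 23.98
eef_pos: [0.4889, 0.3062, 0.2004]
eef_rot: [[0.002, 1.0, 0.001], [0.708, -0.001, -0.707], [-0.707, 0.003, -0.708]]
ft_force: [-0.2, -0.5, -1.4]
finger_gap: 0.722
grasp_force: 44.8
```

```bash
python3 - <<'E'
from pour import *
cap('scene');log(); p,R=cur(); T=tool(-90,-45,-1); print(R.round(3))
P2=np.array([.488,.3055,.060]); print(rowfor(p,R,P2,T,5))
for x in (cap('scene'),cap('side')): print([np.round(q['xyz'],3).tolist()+[round(q['confidence'],2)] for q in optics.mark_of('beaker',x)[:1]])
E
```

```text
24.02 q [-1.03  0.82  0.29  1.29  0.33  1.63 -0.85] p [0.4885 0.3072 0.1997] F [-0.8  1.3 -1.2] 61.6 44.7504804815253
[[ 0.001  1.     0.001]
 [ 0.708  0.    -0.706]
 [-0.706  0.002 -0.708]]
[0.325, -0.002, 0.334, 0.002, -0.001, -0.001]
[[0.49, 0.307, 0.146, 0.72]]
[[0.494, 0.305, 0.147, 0.64]]
```

Call:
send_rows(
  commands=[
    [0.16,0,0.16,0,0,0],
    [0.325,0,0.334,0,0,0],
    [0.325,0,0.334,0,0,0],
    [0.325,0,0.334,0,0,0],
    [0.325,0,0.334,0,0,0],
    [0.16,0,0.16,0,0,0],
    [0.03,0,0.03,0,0,0],
    [0.02,0,0.02,0,0,0],
    [0,0,0,0,0,0],
    [0,0,0,0,0,0],
  ],
)

```text
clock: 25.48
eef_pos: [0.4906, 0.3027, 0.059]
eef_rot: [[0.005, 1.0, 0.001], [0.708, -0.003, -0.706], [-0.706, 0.005, -0.708]]
ft_force: [0.5, -0.6, -0.3]
finger_gap: 0.714
grasp_force: 44.7
```

```bash
python3 - <<'E'
from h import *
f=[]
for i in range(3): cap('side'); f.append(sensors.observe()['ft_force'])
log(); print(np.mean(f,0))
E
```

```text
25.62 q [-1.02  0.97  0.27  1.4   0.3   1.4  -0.95] p [0.4905 0.3026 0.0587] F [ 0.1  0.4 -0.3] 61.7 44.72244036311167
[-0.23711194  0.19776315 -0.77271951]
```

Call:
send_rows(
  commands=[
    [0.015,0,0.015,0,0,0],
    [0.015,0,0.015,0,0,0],
    [0.015,0,0.015,0,0,0],
    [0.012,0,0.012,0,0,0],
    [0,0,0,0,0,0],
  ],
)

```text
clock: 26.25
eef_pos: [0.4904, 0.3025, 0.0538]
eef_rot: [[0.005, 1.0, 0.001], [0.707, -0.003, -0.707], [-0.707, 0.004, -0.707]]
ft_force: [-0.1, 0.1, 1.4]
finger_gap: 0.725
grasp_force: 44.9
```

```bash
python3 - <<'E'
from h import *
f=[]
for i in range(3): cap('side'); f.append(sensors.observe()['ft_force'])
log(); print(np.mean(f,0))
E
```

```text
26.4 q [-1.02  0.97  0.27  1.4   0.3   1.39 -0.95] p [0.4904 0.3024 0.0537] F [-0.7 -0.6  2.1] 61.6 44.89123475712404
[-0.27456895 -0.0911121   1.96262411]
```

Standing on the bench (+2 N). I'll release it and back out along the tool axis.

Call:
send_rows(
  commands=[
    [0,0,0,0,0,0],
    [0,0,0,0,0,0],
    [0,0,0,0,0,0],
    [0,0,0,0,0,0],
  ],
  gripper=85.4,
)

```text
clock: 26.9
eef_pos: [0.4904, 0.3024, 0.0535]
eef_rot: [[0.005, 1.0, 0.001], [0.708, -0.003, -0.707], [-0.707, 0.004, -0.708]]
ft_force: [0.4, 0.1, 0.2]
finger_gap: 0.999
grasp_force: 0.0
```

Call:
send_rows(
  commands=[
    [0,0,-0.15,0,0,0],
    [0,0,-0.3,0,0,0],
    [0,0,-0.45,0,0,0],
    [0,0,-0.45,0,0,0],
    [0,0,-0.45,0,0,0],
    [-0.2,0,-0.3,0,0,0],
    [-0.2,0,-0.15,0,0,0],
  ],
)

```text
clock: 27.78
eef_pos: [0.4901, 0.3817, 0.1671]
eef_rot: [[0.004, 1.0, 0.002], [0.708, -0.002, -0.706], [-0.706, 0.004, -0.708]]
ft_force: [-0.5, -0.0, 0.3]
finger_gap: 1.0
grasp_force: 0.0
```

```bash
python3 - <<'E'
from h import *; from ik import ik
log(); p,R=cur(); q=sensors.observe()['joint_pos']
for x in (cap('scene'),cap('side')):
    print([np.round(q_['xyz'],3).tolist()+[round(q_['confidence'],2)] for q_ in optics.mark_of('beaker',x)[:1]+optics.mark_of('beaker_rim',x)[:1]])
    for t in ('hole0','thread0','plate_handle'):
        print(t,[np.round(q_['xyz'],4).tolist() for q_ in optics.mark_of(t,x) if t[0]=='t' or np.hypot(q_['xyz'][0]-.49,q_['xyz'][1]+.323)<.1])
T=tool(-90,-90,-1); goto([.52,.30,.30],T,6); goto([.50,.10,.34],T,8)
E
```

```text
27.77 q [-1.06  0.94  0.27  1.1   0.29  1.72 -0.88] p [0.4901 0.3817 0.1671] F [-0.5 -0.   0.3] 85.4 0.0
[[0.491, 0.304, -0.0, 0.73], [0.492, 0.3, 0.089, 0.82]]
hole0 [[0.431, -0.3502, 0.0027]]
thread0 [[0.6039, 0.0211, 0.1446], [0.5195, -0.0772, 0.1437], [0.6123, -0.0736, 0.1463], [0.5078, 0.012, 0.1425], [0.5574, -0.0286, -0.0033]]
plate_handle [[0.4932, -0.3213, 0.0312]]
[[0.491, 0.301, 0.002, 0.8], [0.49, 0.303, 0.085, 0.95]]
hole0 [[0.4301, -0.3523, -0.0015], [0.55, -0.294, 0.0032]]
thread0 [[0.51, 0.0175, 0.1459], [0.6127, -0.0733, 0.1425], [0.5172, -0.0795, 0.1442], [0.6056, 0.022, 0.1457]]
plate_handle [[0.4897, -0.3237, 0.037]]
6 x [-0.375, 0.084, -0.241, 0.002, 0.75, -0.004]
8 x [-0.702, 0.022, -0.08, 0.002, 0.562, -0.003]
```

```bash
cat >> h.py <<'E'
def down(yaw):
    a=np.radians(yaw); y=np.array([np.cos(a),np.sin(a),0]); z=np.array([0,0,-1.]); return np.c_[np.cross(y,z),y,z]
E
python3 - <<'E'
from h import *; from ik import *
for y in (70,-110):
    for nm,P in (('grasp',[.491,-.323,.04]),('hov',[.491,-.323,.2])):
        b=ik(np.array(P),down(y),SE); print(y,nm,b and (round(b[0],2),b[1].round(2)))
    b=ik(np.array([.561,-.028,.19]),down(y+24),SE); print(y+24,b and (round(b[0],2),b[1].round(2)))
E
```

```text
70 grasp (np.float64(0.68), array([ 0.99,  0.75, -0.75,  1.82,  0.67,  0.85,  1.13]))
70 hov (np.float64(0.74), array([ 0.88,  0.5 , -0.54,  1.64,  0.28,  1.08,  1.48]))
94 (np.float64(0.74), array([ 0.44,  0.5 , -0.66,  1.72,  0.35,  1.04,  1.3 ]))
-110 grasp (np.float64(0.62), array([ 0.14,  0.75,  0.67,  1.83, -0.64,  0.79, -0.77]))
-110 hov (np.float64(0.72), array([ 0.75,  0.48, -0.33,  1.64,  0.17,  1.05, -1.55]))
-86 (np.float64(0.68), array([ 0.16,  0.44, -0.23,  1.73,  0.12,  0.99, -1.61]))
```

Call:
send_rows(
  commands=[
    [-0.35,0.01,-0.04,0,0.28,0],
    [-0.702,0.022,-0.08,0.002,0.562,-0.003],
    [-0.702,0.022,-0.08,0.002,0.562,-0.003],
    [-0.702,0.022,-0.08,0.002,0.562,-0.003],
    [-0.702,0.022,-0.08,0.002,0.562,-0.003],
    [-0.702,0.022,-0.08,0.002,0.562,-0.003],
    [-0.702,0.022,-0.08,0.002,0.562,-0.003],
    [-0.702,0.022,-0.08,0.002,0.562,-0.003],
    [-0.35,0.01,-0.04,0,0.28,0],
  ],
)

```text
clock: 29.5
eef_pos: [0.4999, 0.0955, 0.3412]
eef_rot: [[0.006, 1.0, 0.003], [1.0, -0.006, 0.001], [0.001, 0.003, -1.0]]
ft_force: [-0.1, 0.3, -0.3]
finger_gap: 0.998
grasp_force: 0.0
```

```bash
python3 - <<'E'
from h import *
log(); print(cur()[1].round(2))
goto([.50,-.22,.28],down(35),8); goto([.50,-.22,.28],down(-35),8)
E
```

```text
29.5 q [-0.42  0.25  0.24  1.6  -0.06  1.3  -0.17] p [0.4999 0.0955 0.3412] F [-0.1  0.3 -0.3] 85.2 0.0
[[ 0.01  1.    0.  ]
 [ 1.   -0.01  0.  ]
 [ 0.    0.   -1.  ]]
8 x [-0.645, -0.174, 0.127, 0.003, -0.0, -0.441]
8 x [-0.643, 0.178, 0.127, 0.002, -0.002, 0.434]
```

```bash
python3 - <<'E'
from h import *
goto([.491,-.30,.26],down(70),9)
E
```

```text
9 x [-0.66, -0.416, 0.149, 0.002, 0.001, -0.781]
```

Call:
send_rows(
  commands=[
    [-0.33,-0.208,0.07,0,0,-0.39],
    [-0.66,-0.416,0.149,0,0,-0.781],
    [-0.66,-0.416,0.149,0,0,-0.781],
    [-0.66,-0.416,0.149,0,0,-0.781],
    [-0.66,-0.416,0.149,0,0,-0.781],
    [-0.66,-0.416,0.149,0,0,-0.781],
    [-0.66,-0.416,0.149,0,0,-0.781],
    [-0.66,-0.416,0.149,0,0,-0.781],
    [-0.66,-0.416,0.149,0,0,-0.781],
    [-0.33,-0.208,0.07,0,0,-0.39],
  ],
)

```text
clock: 30.75
eef_pos: [0.4938, -0.2988, 0.2589]
eef_rot: [[-0.941, 0.337, -0.001], [0.337, 0.941, -0.001], [0.001, -0.001, -1.0]]
ft_force: [0.1, 0.3, -0.4]
finger_gap: 1.0
grasp_force: 0.0
```

```bash
python3 - <<'E'
from h import *
cap('side'); log(); print(cur()[1].round(3))
for n in ('wrist','side','scene'):
    x=cap(n,n+'_pl.png')
    for t in ('hole0','plate_handle','plate'):
        print(n,t,[(np.round(q_['xyz'],4).tolist(),round(q_['confidence'],2),proj(x,q_['xyz'])[0].round().tolist()) for q_ in optics.mark_of(t,x) if np.hypot(q_['xyz'][0]-.49,q_['xyz'][1]+.323)<.1])
    for t in ('plate_handle',):
        for s in optics.silhouettes('plate',x)[:4]:
            m=s['pixels'].astype(np.uint8); v,u=np.nonzero(m); c=ray(x,(u.mean(),v.mean()),.005)
            if np.hypot(c[0]-.49,c[1]+.323)<.05:
                pts=np.array([ray(x,(a,b),.005)[:2] for a,b in zip(u,v)])
                r=cv2.minAreaRect((pts*1000).astype(np.float32)); print('rect',r)
E
```

```text
30.8 q [ 0.34  0.42  0.25  1.58 -0.11  1.16  1.84] p [ 0.4948 -0.3004  0.2583] F [ 2.  -1.9  1.1] 85.7 0.0
[[-0.942  0.336 -0.001]
 [ 0.336  0.942 -0.002]
 [-0.    -0.002 -1.   ]]
wrist hole0 [([0.5512, -0.2946, 0.0012], 0.73, [339.0, 206.0]), ([0.428, -0.352, -0.0047], 0.73, [271.0, 138.0])]
wrist plate_handle []
wrist plate [([0.4869, -0.3253, 0.0026], 0.65, [303.0, 172.0])]
rect ((490.5333557128906, -321.99713134765625), (119.9722671508789, 120.64957427978516), 70.02196502685547)
side hole0 [([0.4312, -0.3526, 0.0002], 0.95, [337.0, 300.0])]
side plate_handle [([0.4905, -0.3232, 0.0368], 0.81, [350.0, 276.0])]
side plate [([0.4889, -0.3244, 0.0009], 0.58, [349.0, 287.0])]
rect ((490.4583740234375, -320.4632568359375), (125.72942352294922, 127.0169677734375), 69.52336120605469)
scene hole0 [([0.4321, -0.3497, 0.0026], 0.79, [295.0, 169.0]), ([0.5547, -0.2938, -0.0009], 0.75, [278.0, 192.0])]
scene plate_handle []
scene plate [([0.4945, -0.3213, 0.0023], 0.88, [286.0, 180.0])]
rect ((493.95458984375, -317.6138916015625), (127.09554290771484, 123.5718994140625), 69.99710845947266)
```

View pics/wrist_pl.png

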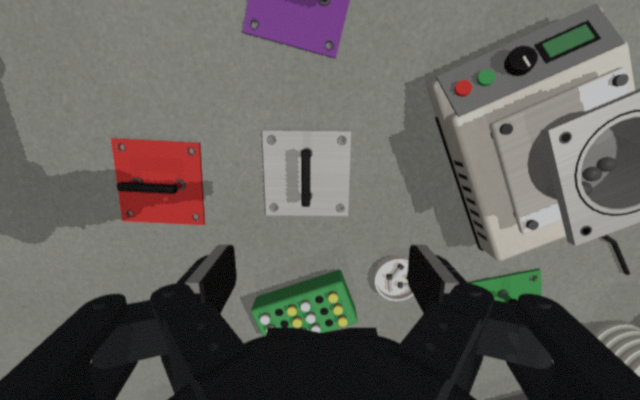

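The wrist picture shows the steel plate at (305,173) with its handle vertical in the picture, so it runs across the finger line. Red is at (158,181), purple at (295,25), and balls are visible in the jar at (600,168). Centre (0.4905, -0.322), yaw 70°.

```bash
python3 - <<'E'
from h import *
goto([.4905,-.322,.075],down(70),5)
E
```

```text
5 x [-0.018, -0.085, 0.616, -0.0, 0.001, 0.005]
```

Call:
send_rows(
  commands=[
    [-0.009,-0.04,0.3,0,0,0],
    [-0.018,-0.085,0.616,0,0,0.005],
    [-0.018,-0.085,0.616,0,0,0.005],
    [-0.018,-0.085,0.616,0,0,0.005],
    [-0.018,-0.085,0.616,0,0,0.005],
    [-0.009,-0.04,0.3,0,0,0],
    [0,0,0,0,0,0],
  ],
)

```text
clock: 32.42
eef_pos: [0.4898, -0.3215, 0.0745]
eef_rot: [[-0.94, 0.342, -0.002], [0.342, 0.94, 0.001], [0.003, 0.0, -1.0]]
ft_force: [-0.1, -0.5, 1.1]
finger_gap: 1.0
grasp_force: 0.0
```

```bash
python3 - <<'E'
from h import *
x=cap('wrist'); log(); print(cur()[1].round(3))
for s in optics.silhouettes('plate',x)[:4]:
    m=s['pixels'].astype(np.uint8); v,u=np.nonzero(m); pts=np.array([ray(x,(a,b),.005)[:2] for a,b in zip(u,v)])
    print(cv2.minAreaRect((pts*1000).astype(np.float32)))
print([np.round(q['xyz'],4) for q in optics.mark_of('plate_handle',x)])
goto([.4905,-.322,.031],down(70),4)
E
```

```text
32.48 q [ 0.41  0.61  0.21  1.8  -0.17  0.75  1.93] p [ 0.4905 -0.3218  0.0757] F [-0.  -0.8  0.5] 85.6 0.0
[[-0.94   0.341 -0.001]
 [ 0.341  0.94  -0.   ]
 [ 0.001 -0.    -1.   ]]
((432.93829345703125, -522.6931762695312), (124.31389617919922, 122.35220336914062), 67.3786849975586)
((490.98565673828125, -322.5162658691406), (120.46424102783203, 120.17472076416016), 69.8137435913086)
[array([ 0.4311, -0.5223,  0.0306]), array([ 0.4925, -0.3277,  0.0332])]
4 x [0.003, -0.001, 0.191, -0.001, 0.003, 0.001]
```

Call:
send_rows(
  commands=[
    [0,0,0.1,0,0,0],
    [0,0,0.19,0,0,0],
    [0,0,0.19,0,0,0],
    [0,0,0.19,0,0,0],
    [0,0,0.08,0,0,0],
    [0,0,0,0,0,0],
  ],
)

```text
clock: 33.33
eef_pos: [0.4904, -0.3217, 0.0303]
eef_rot: [[-0.94, 0.341, -0.001], [0.341, 0.94, -0.0], [0.001, -0.0, -1.0]]
ft_force: [0.5, -0.4, 1.3]
finger_gap: 1.001
grasp_force: 0.0
```

Call:
send_rows(
  commands=[
    [0,0,0,0,0,0],
    [0,0,0,0,0,0],
    [0,0,0,0,0,0],
    [0,0,0,0,0,0],
    [0,0,0,0,0,0],
    [0,0,0,0,0,0],
    [0,0,0,0,0,0],
    [0,0,0,0,0,0],
  ],
  gripper=0,
  newtons=80,
)

```text
clock: 34.33
eef_pos: [0.4907, -0.3219, 0.0313]
eef_rot: [[-0.94, 0.341, 0.001], [0.341, 0.94, -0.001], [-0.001, -0.001, -1.0]]
ft_force: [0.0, 0.3, 6.0]
finger_gap: 0.097
grasp_force: 78.6
```

```bash
python3 - <<'E'
from h import *
log(); print(cur()[1].round(3))
E
```

```text
34.33 q [ 0.42  0.67  0.19  1.83 -0.19  0.65  1.94] p [ 0.4907 -0.3219  0.0313] F [0.  0.3 6. ] 8.3 78.61949047772214
[[-0.94   0.341  0.001]
 [ 0.341  0.94  -0.001]
 [-0.001 -0.001 -1.   ]]
```

Call:
send_rows(
  commands=[
    [0,0,-0.1,0,0,0],
    [0,0,-0.25,0,0,0],
    [0,0,-0.45,0,0,0],
    [0,0,-0.6,0,0,0],
    [0,0,-0.6,0,0,0],
    [0,0,-0.6,0,0,0],
    [0,0,-0.45,0,0,0],
    [0,0,-0.25,0,0,0],
    [0,0,-0.1,0,0,0],
    [0,0,0,0,0,0],
  ],
)

```text
clock: 35.58
eef_pos: [0.4903, -0.3214, 0.2344]
eef_rot: [[-0.94, 0.341, -0.001], [0.341, 0.94, 0.0], [0.001, -0.0, -1.0]]
ft_force: [-0.1, -0.4, -6.2]
finger_gap: 0.093
grasp_force: 78.5
```

```bash
python3 - <<'E'
from h import *
th=[]
for n in ('scene','side','wrist','scene','side'):
    x=cap(n); a=[q['xyz'] for q in optics.mark_of('thread0',x) if abs(q['xyz'][2]-.145)<.01 and q['confidence']>.4]; th+=[np.array(t) for t in a]
    print(n,[(np.round(q['xyz'],4).tolist(),round(q['confidence'],2)) for q in optics.mark_of('hole0',x) if q['xyz'][2]>.1],[np.round(q['xyz'],4).tolist() for q in optics.mark_of('plate',x) if q['xyz'][2]>.1],[np.round(q['xyz'],4).tolist() for q in optics.mark_of('jar_mouth',x)])
log(); print(cur()[1].round(3))
th=np.array(th); c=np.array([.561,-.028]); f=[]
# fit centre+yaw: nearest ideal corner
from scipy.optimize import least_squares
I=np.array([[48,48],[-48,48],[-48,-48],[48,-48]])/1000.
def r(v):
    R=np.array([[np.cos(v[2]),-np.sin(v[2])],[np.sin(v[2]),np.cos(v[2])]]); K=I@R.T+v[:2]
    D=th[:,None,:2]-K; j=np.argmin((D**2).sum(2),1); return D[range(len(th)),j].ravel()
s=least_squares(r,[.561,-.028,.06],loss='soft_l1',f_scale=.003); print(len(th),s.x[:2],np.degrees(s.x[2]),np.abs(r(s.x)).max(),th[:,2].mean())
goto([s.x[0],s.x[1],.262],down(90+np.degrees(s.x[2])),8)
E
```

```text
scene [([0.4296, -0.3518, 0.2079], 0.81), ([0.5544, -0.2907, 0.2028], 0.73)] [[0.4916, -0.3228, 0.2028], [0.6042, 0.0204, 0.1461]] [[0.5616, -0.0305, 0.1443]]
side [([0.4342, -0.3517, 0.2024], 0.81), ([0.5507, -0.2967, 0.2043], 0.71), ([0.5632, -0.0266, 0.141], 0.21)] [[0.4898, -0.3253, 0.201]] [[0.5622, -0.0283, 0.1395]]
wrist [([0.5529, -0.2913, 0.2042], 0.74), ([0.4286, -0.3524, 0.2018], 0.73)] [[0.4916, -0.3238, 0.2059], [0.4915, -0.3263, 0.234]] []
scene [([0.5549, -0.2921, 0.2044], 0.97), ([0.4329, -0.3528, 0.2067], 0.63)] [[0.4945, -0.3235, 0.2034], [0.6151, -0.0716, 0.1413]] [[0.5622, -0.0297, 0.1458]]
side [([0.4352, -0.3531, 0.2046], 0.78), ([0.5534, -0.2923, 0.2086], 0.56)] [[0.4906, -0.3247, 0.2057]] [[0.5633, -0.0274, 0.1425]]
36.83 q [ 0.38  0.45  0.25  1.6  -0.12  1.11  1.88] p [ 0.4906 -0.3217  0.2349] F [-0.4  0.5 -5.5] 7.8 78.51488355081528
[[-0.94   0.341  0.   ]
 [ 0.341  0.94  -0.001]
 [-0.    -0.    -1.   ]]
18 [ 0.5599771  -0.02956726] 4.599967703150494 0.004072963547406827 0.1441833333333333
8 x [-0.046, 0.629, -0.057, -0.0, 0.0, -0.307]
```

```bash
cat > thr.py <<'E'
from h import *
from scipy.optimize import least_squares
x=cap('wrist'); p,R=cur()
Rc=cv2.Rodrigues(np.float64(x['rvec']))[0]; t=np.float64(x['tvec']).reshape(3)
A=Rc@R; b=Rc@p+t          # tool->camera
R0=np.array([[3.7e-5,1,-2.5e-5],[1,-3.7e-5,-7e-6],[-7e-6,-2.5e-5,-1]]); p0=np.array([.624986,-.00004,.226677])
im=cv2.imread('pics/wrist0.png'); Rw=A@R0.T
y=dict(mtx=x['mtx'],rvec=cv2.Rodrigues(Rw)[0],tvec=b-Rw@p0)
g=cv2.cvtColor(im,cv2.COLOR_BGR2GRAY).astype(float)
I=np.array([[48,48],[-48,48],[-48,-48],[48,-48]])/1000.
def world(v):
    c,s=np.cos(v[2]),np.sin(v[2]); return np.c_[I@np.array([[c,-s],[s,c]]).T+v[:2],np.full(4,.145)]
pts=[]
for k,w in enumerate(proj(y,world([.5605,-.029,np.radians(4.5)]))):
    u,v=w.round().astype(int)
    if not(12<u<628 and 12<v<388): print(k,'out',w); pts.append(None); continue
    W=g[v-11:v+12,u-11:u+12]; m=np.clip(np.median(W)*.6-W,0,None); n,l,st,ce=cv2.connectedComponentsWithStats((m>0).astype(np.uint8))
    if n<2: print(k,'none',w); pts.append(None); continue
    j=1+np.argmin([np.hypot(*(c-11)) +(0 if a[4]>8 else 99) for c,a in zip(ce[1:],st[1:])]); mm=m*(l==j); yy,xx=np.mgrid[-11:12,-11:12]
    c=np.array([(xx*mm).sum(),(yy*mm).sum()])/mm.sum()+[u,v]; q=ray(y,c,.145); pts.append(q); print(k,'pred',w.round(1),'got',c.round(1),'area',st[j][4],q.round(4))
ok=[k for k in range(4) if pts[k] is not None]
s=least_squares(lambda v:(world(v)[ok,:2]-np.array([pts[k][:2] for k in ok])).ravel(),[.56,-.029,.08])
print('fit',s.x[:2],np.degrees(s.x[2]),(s.fun*1000).round(2))
E
python3 thr.py
```

```text
0 pred [296.4 179. ] got [295.6 178.2] area 112 [0.6039 0.0233 0.145 ]
1 pred [179.2 188. ] got [178.  187.4] area 115 [0.508  0.0156 0.145 ]
2 pred [201.2 291.5] got [208.4 291.2] area 128 [ 0.523  -0.0803  0.145 ]
3 pred [307.1 284.2] got [306.6 283.8] area 82 [ 0.6117 -0.0727  0.145 ]
fit [ 0.56165331 -0.02851167] 5.759735297064226 [ 0.64  0.76  1.05 -1.18 -4.24 -0.79  2.54  1.22]
```

```bash
python3 - <<'E'
from h import *
goto([.5599,-.0286,.232],down(94.6),9)
E
```

```text
9 x [-0.042, 0.56, 0.005, -0.0, 0.0, -0.273]
```

Call:
send_rows(
  commands=[
    [-0.02,0.28,0,0,0,-0.137],
    [-0.042,0.56,0.005,0,0,-0.273],
    [-0.042,0.56,0.005,0,0,-0.273],
    [-0.042,0.56,0.005,0,0,-0.273],
    [-0.042,0.56,0.005,0,0,-0.273],
    [-0.042,0.56,0.005,0,0,-0.273],
    [-0.042,0.56,0.005,0,0,-0.273],
    [-0.042,0.56,0.005,0,0,-0.273],
    [-0.042,0.56,0.005,0,0,-0.273],
    [-0.02,0.28,0,0,0,-0.137],
  ],
)

```text
clock: 38.12
eef_pos: [0.5594, -0.025, 0.2323]
eef_rot: [[-0.996, -0.086, 0.0], [-0.086, 0.996, 0.001], [-0.0, 0.001, -1.0]]
ft_force: [1.2, -0.6, -6.3]
finger_gap: 0.091
grasp_force: 78.6
```

```bash
cat > meas.py <<'E'
from h import *
H=[]
for n in ('wrist','scene','side','wrist'):
    x=cap(n); p,R=cur(); 
    for q in optics.mark_of('hole0',x):
        if q['xyz'][2]>.13: H.append(R.T@(np.array(q['xyz'])-p)); print(n,'hole in tool mm',(H[-1]*1000).round(1),round(q['confidence'],2))
    if n=='wrist':
        for s in optics.silhouettes('plate',x)[:3]:
            v,u=np.nonzero(s['pixels']); pts=np.array([R.T@(ray(x,(a,b),p[2]-.0263)-p) for a,b in zip(u,v)])[:,:2]
            if len(pts)>500 and abs(pts.mean(0)).max()<.06: print('rect tool frame',cv2.minAreaRect((pts*1000).astype(np.float32)),pts.min(0).round(4),pts.max(0).round(4))
log(); print(R.round(3))
E
python3 meas.py; python3 -c "
from h import *
goto([.5599,-.0286,.1865],down(94.6),3)"
```

```text
wrist hole in tool mm [-46.4  47.9  30.4] 0.9
wrist hole in tool mm [ 43.8 -49.2  33.4] 0.67
rect tool frame ((-1.0930328369140625, -1.3308906555175781), (123.03125, 121.17356872558594), 0.0480220764875412) [-0.0626 -0.0619] [0.0605 0.0593]
scene hole in tool mm [-51.2  48.9  30.7] 0.74
scene hole in tool mm [ 46.1 -46.3  28.9] 0.69
scene hole in tool mm [-49.9 -46.1  90.1] 0.55
side hole in tool mm [-47.8  47.1  27. ] 0.91
side hole in tool mm [ 45.9 -50.4  30.7] 0.75
side hole in tool mm [ 47.2 -45.5  91.2] 0.35
wrist hole in tool mm [-47.5  45.1  29.8] 0.91
rect tool frame ((-0.7944793701171875, 0.019481658935546875), (120.56378936767578, 122.22627258300781), 89.94115447998047) [-0.0619 -0.0603] [0.0604 0.0603]
38.62 q [-0.05  0.4   0.09  1.67 -0.04  1.08  1.7 ] p [ 0.5593 -0.0298  0.2323] F [-0.9  0.1 -5.4] 8.1 78.58267221366987
[[-0.997 -0.078  0.   ]
 [-0.078  0.997 -0.001]
 [-0.    -0.001 -1.   ]]
3 x [-0.004, 0.006, 0.255, -0.002, 0.0, -0.002]
```

```bash
python3 - <<'E'
from h import *
goto([.5591,-.0287,.1865],down(94.6),4)
E
```

```text
4 x [0.0, 0.005, 0.191, -0.001, 0.0, -0.002]
```

Call:
send_rows(
  commands=[
    [0,0,0.06,0,0,0],
    [0,0.005,0.13,0,0,0],
    [0,0.005,0.19,0,0,0],
    [0,0.005,0.17,0,0,0],
    [0,0.005,0.13,0,0,0],
    [0,0,0.06,0,0,0],
    [0,0,0.02,0,0,0],
    [0,0,0,0,0,0],
    [0,0,0,0,0,0],
    [0,0,0,0,0,0],
  ],
)

```text
clock: 39.88
eef_pos: [0.5594, -0.0275, 0.187]
eef_rot: [[-0.997, -0.081, 0.001], [-0.081, 0.997, -0.0], [-0.001, -0.001, -1.0]]
ft_force: [0.8, -0.8, -6.7]
finger_gap: 0.093
grasp_force: 78.6
```

```bash
cat >> meas.py <<'E'
P=[];Q=[]
for i in range(5):
    a=cap('scene') if i%2 else cap('side'); s=sensors.observe(); P.append(s['eef_pos']); Q.append(s['eef_rot'])
P=np.array(P); print('pos',P.mean(0).round(5),P.std(0).round(5)); Rm=np.mean(Q,0); print('yaw',np.degrees(np.arctan2(Rm[1,1],Rm[0,1])),'z',Rm[:,2].round(4))
print('fix',rowfor(P.mean(0),Ro.from_matrix(Rm).as_matrix(),[.5591,-.0286,.1865],down(94.6),1))
a=cap('scene');b=cap('side')
cv2.imwrite('pics/final_a.png',np.hstack([cv2.resize(a['img'][165:245,275:375],(400,320),interpolation=2),cv2.resize(b['img'][150:230,270:370],(400,320),interpolation=2)]))
E
python3 meas.py
```

```text
wrist hole in tool mm [-47.3  50.9  30.9] 0.77
wrist hole in tool mm [ 46.7 -46.6  34.6] 0.76
rect tool frame ((-1.1603813171386719, 0.12425994873046875), (120.03618621826172, 121.68497467041016), 89.92718505859375) [-0.062 -0.06 ] [0.0598 0.0601]
scene hole in tool mm [ 44.9 -48.4  31.6] 0.81
scene hole in tool mm [-47.9  49.2  33. ] 0.73
side hole in tool mm [-50.2  46.1  29.4] 0.94
side hole in tool mm [ 43.6 -49.4  29.1] 0.89
wrist hole in tool mm [-46.8  47.3  30.3] 0.72
wrist hole in tool mm [ 46.1 -46.5  31.1] 0.69
rect tool frame ((-0.797332763671875, 0.038974761962890625), (121.37307739257812, 122.20147705078125), 89.93550109863281) [-0.0619 -0.0607] [0.0603 0.0607]
40.38 q [-0.05  0.44  0.09  1.74 -0.04  0.97  1.7 ] p [ 0.5593 -0.0275  0.1867] F [-0.3  0.1 -5.8] 8.2 78.57003322569653
[[-0.997 -0.081  0.   ]
 [-0.081  0.997 -0.   ]
 [-0.    -0.001 -1.   ]]
pos [ 0.55927 -0.02753  0.18674] [2.e-05 2.e-05 1.e-05]
yaw 94.63698038494866 z [ 2.e-04 -5.e-04 -1.e+00]
fix [0.004, -0.018, 0.004, -0.003, 0.001, 0.004]
```

View pics/final_a.png

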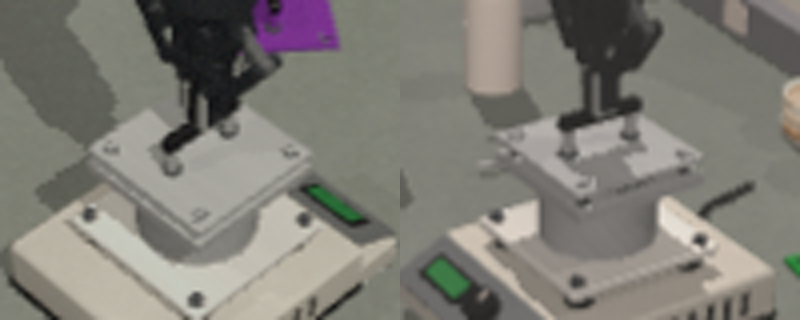

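The last crop shows the plate level over the flange, edges parallel in both views: left half around (200,175), right half around (600,155), with a clear gap. I'll make the 1 mm correction and hand in.

Call:
send_rows(
  commands=[
    [0.004,-0.01,0.004,0,0,0],
    [0,-0.01,0,0,0,0],
    [0,0,0,0,0,0],
    [0,0,0,0,0,0],
    [0,0,0,0,0,0],
    [0,0,0,0,0,0],
  ],
)

```text
clock: 41.48
eef_pos: [0.5591, -0.0287, 0.1865]
eef_rot: [[-0.997, -0.081, 0.0], [-0.081, 0.997, -0.0], [-0.0, -0.0, -1.0]]
ft_force: [0.1, -1.3, -4.5]
finger_gap: 0.093
grasp_force: 78.6
```

```bash
python3 - <<'E'
from h import *
a=cap('scene');b=cap('side'); log(); s=sensors.observe(); print(s['eef_pos'].round(5), np.abs(s['qvel']).max(), s['eef_rot'].round(4)[:,2])
print([np.round(q['xyz'],3).tolist() for x in(a,b) for q in optics.mark_of('beaker',x)[:1]])
E
```

```text
41.58 q [-0.05  0.44  0.09  1.74 -0.05  0.97  1.71] p [ 0.5592 -0.0287  0.1865] F [ 0.9 -0.4 -5.9] 7.8 78.58057560632005
[ 0.55915 -0.02872  0.18652] 0.002628332483948393 [ 2.e-04 -5.e-04 -1.e+00]
[[0.491, 0.302, -0.002]]
```

```bash
python3 -c "
from station import bot
print(bot.finish_job())"
```

```text
the job is handed in; nothing more can be done
None
```

The job is handed in: the balls are in the jar (I judged the beaker empty from its 0.75 N weight and did not count all eight), the beaker stands upright on the bench about 4 mm from where it was, and the arm holds the steel cover plate level and still about 10 mm above the flange, its holes lined up over the threads to about a millimetre by my measurement.

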